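Stand the level float heavy end down on the drying board

ROBOT

A 6-joint arm with a two-finger parallel gripper is mounted at the origin on the work surface. World frame = base frame: x ahead of the robot, y to its left, z up, the work surface at z = 0. Lengths are in m, angles in rad, forces in N, time in s.
With the tool pointing down it reaches from about 0.375 to 0.75 m from the base axis. Payload 9 kg.
Tool frame: the origin (TCP) lies midway between the tips of the shut fingers; the grasp point (between the pads) lies 19 mm behind it; z points along the fingers, y is the line along which they close (so a half turn about z gives the same grasp; the last joint's range is limited). The gripper opens to 85 mm and grips with 20 to 120 N. Pads are 22 mm wide; open, the fingers measure 114 mm over their backs; the gripper's body (76 mm by 85 mm) begins 54 mm behind the grasp point. The pads swing forward as they close: fully open they stand 13 mm farther back than shut.
Start: joints at [-1.382, 0.104, 0.097, 1.564, 0, 1.353], TCP at [0.237, -0.551, 0.205] pointing down, gripper open.
Joint ranges: [-2.99, 2.99], [-0.84, 1.86], [-1.1, 1.16], [-1.84, 2.11], [-1.51, 1.56], [-3.14, 3.14]. Speed limits (rad/s): [2.22, 2.22, 2.57, 3.14, 3.14, 3.14].

INTERFACE

Orientations are given as a unit quaternion [w, x, y, z].
In Python, from cell import manip, capture, calibration, order gives the robot as it stands.
- The arm moves only by the tool servo_tool, never from a script. Its argument "steps" is a list of rows, each an object with "translation": the shift along the tool's x, y, z in mm, a list of three; "spin": the turn about the tool's z in rad. In form: [{"translation": [dx, dy, dz], "spin": spin}, ...]. A call has 1 to 5 rows; each row shifts and turns the commanded pose from where the row before left it, along the tool's axes as they then stand; what a row does not reach is not made up. A row lasts 1/12 s, in which the tool goes at most 41.7 mm and 7.16 degrees, less where a joint would pass 70% of its speed; a pose out of reach is approached as far as the arm can. A call with a gripper value outside its range is refused whole. "jaw" is the gripper command: -1 is fully open, 1 is shut, values between are in proportion, set as the call begins (left out, the last holds). The fingers move at their own pace and stop on an object; "force" is the grip in N (left out, the last holds). Time passes only in rows, so rows that do not move let the fingers close. It gives the time, the measured TCP pose, the force, the opening and the grip force at its end, in the units of the state.
- manip.get_state(): the state, without advancing time (a new reading comes with each control period).
- capture(name): name is "side" or "top" or "wrist"; returns the picture (400x640x3 uint8, red, green, blue); there is no depth.
- calibration(name): a dict with "mtx" (3x3 intrinsics, pixels), "world_to_cam" (4x4, takes a point from world to camera coordinates). Camera axes: x right, y down, z forward; pixel columns grow to the right and rows downward; lengths in m; the calibration is good to about 2 mm. A picture is of the moment at which its call begins: read the wrist's pose just before it. calibration takes no time and is no camera call; for the wrist camera it gives the pose at the moment of the call.
- order.sign_off(): hands the job in; it is judged then, once.
The state is a dict: "clock": time; "joint_positions": joint angles; "joint_velocities": joint speeds; "joint_efforts": joint torques, N m; "tool_pos": TCP position; "ee_rot": TCP orientation; "wrist_force": force on the tool from outside, world axes, zero at the start; "ft_torque": the same for the moment, N m; "width": finger opening in m; "finger_force": force on a finger pad.
Only numpy, scipy, OpenCV 4.12 (cv2) and the standard library are available. Lean on these libraries where they do the work, as an engineer would, in place of code of your own. Each camera call takes 0.05 s, during which the arm holds its last target. There are 200 camera calls.

TASK

The level float of the fluid drum, a closed square tube lying across the two-saddle rest, has its ballast hidden in one end. Find out which end is heavy by balancing it in the grip, then stand it heavy end down on the sloping drying board, square to the board, so that it stays standing there by itself when let go (light end down it topples). Leave the spanner, the screwdriver, the hose fitting and the collar where they lie.

Things in the scene. Friction and masses are not known exactly. Their poses are not given: they have to be found in the camera images.
- float_centre (a point): Centre of the loose float: closed square aluminium tube 36 x 36 x 134 mm with a flat round black foot (30 mm diameter, 8 mm high) on each end, 150 mm over all; x axis along the tube. Both ends look alike. About 0.43 kg; centre of mass about 29 mm from the centre towards the hidden heavy end (+x or -x). On the board it stands stably on the heavy end's foot and topples off the light end's.
- rest_top (a point): Fixed rest under the float: base plate 190 x 80 x 6 mm, two 10 mm thick U saddles 62 mm either side of the middle. The point: its middle at the height of the float's underside, 30 mm above the bench; x along the float. Saddle cheeks rise 14 mm above it, 20 to 28 mm off the float's centre line; between the saddles the space is free down to the base plate.
- board_mid (a point): Middle of the upper face of the fixed drying board: plain steel plate with dark slots drawn on it (flat) 200 x 200 mm, here 31 mm above the bench, with a 6 mm lip on the low edge and both sides. z axis square to the plate, pointing up; the plate slopes 10 degrees, falling along its x axis (roughly away from the robot).
- spanner: Loose steel wrench lying on the bench beyond the float and the board, about 180 mm long; a bystander.
- driver: Loose screwdriver lying on the bench between rest and board, pointing away from the robot, about 200 mm long; a bystander.
- fitting: Loose turned steel hose fitting standing upright between rest and board, 28 mm diameter, 60 mm high, origin under its foot; a bystander.
- collar: Loose flat steel collar, 60 mm diameter, 18 mm high, origin under its middle; a bystander.
Things that resemble listed ones, but are neither listed nor needed, are in the scene too. What is meant by the part that bears float_centre is not purple, and is the smaller of those in its own colour.

How it is judged:
On the way:
1. the float is lifted clear of the rest, its centre more than 90 mm above the bench (height (world z) of float_centre above 0.09 m), for 0.2 s.
At the end, for the whole second after the job is handed in: The float stands by itself on one foot on the drying board's plate (anywhere on it), its axis within 3.4 degrees of square to the board, its centre 70 to 80 mm off the plate, at rest (angle between the x axis of float_centre and the z axis of board_mid, either way round below 0.06 rad and z of float_centre in the frame of board_mid between 0.07 and 0.08 m and x of float_centre in the frame of board_mid between -0.095 and 0.095 m and y of float_centre in the frame of board_mid between -0.095 and 0.095 m and linear speed of float below 0.02 m/s and angular speed of float below 0.2 rad/s); the robot touches nothing.
It fails at once if the spanner, screwdriver, fitting or collar is moved more than 20 mm (distance of any of spanner, driver, fitting, collar from where it was at the start of the episode above 0.02 m).
It also fails if it takes over 64 s, if anything falls off the work surface, if the arm or the gripper's body presses on something with over 40 N, if the wrist force passes 120 N, or if a joint passes its speed limit or range.

## Working session

There is one attempt and no reset: what is moved stays moved. The work goes in short steps, Python scripts to look and compute and a tool call to move; the robot and the scene stay as the last step left them, time stands still between calls to the robot, and variables do not carry over. Pictures are saved under pics/ and viewed, at most 10 in all, crops included, and the job is handed in when it is done.

Besides the shell and the picture viewer there is one more tool, called after ">>>" as name(argument=value, ...) on one line, values as JSON. servo_tool: Moves the arm, as the interface text tells. Its arguments: {"type":"object","properties":{"steps":{"type":"array"},"jaw":{"type":"number"},"force":{"type":"number"}},"required":["steps"]}

```bash
mkdir -p pics; python3 - <<'E'
from cell import manip, capture, calibration
import cv2,json
for n in("top","side"):
    im=capture(n); cv2.imwrite(f"pics/{n}0.png",im[:,:,::-1])
    c=calibration(n); print(n,c)
print(manip.get_state())
E
```

```text
top {'mtx': array([[385.50178733,   0.        , 321.42589139],
       [  0.        , 385.50178733, 204.29172241],
       [  0.        ,   0.        ,   1.        ]]), 'world_to_cam': array([[ 0.02822628, -0.99956104,  0.00900042, -0.02583439],
       [-0.98678145, -0.02930057, -0.15938584,  0.51559036],
       [ 0.15957959, -0.00438258, -0.98717534,  1.02288688],
       [ 0.        ,  0.        ,  0.        ,  1.        ]])}
side {'mtx': array([[430.92274458,   0.        , 315.06146711],
       [  0.        , 430.92274458, 210.46468004],
       [  0.        ,   0.        ,   1.        ]]), 'world_to_cam': array([[-0.95105389, -0.30901659,  0.00228922,  0.48815936],
       [-0.21360647,  0.6520229 , -0.72748774,  0.15966105],
       [ 0.22331315, -0.69236904, -0.68611686,  0.85359379],
       [ 0.        ,  0.        ,  0.        ,  1.        ]])}
{'clock': 0.1, 'joint_positions': array([-1.38169977e+00,  1.04632906e-01,  9.65536203e-02,  1.56389532e+00,
        4.70343698e-06,  1.35308893e+00]), 'joint_velocities': array([ 0.00081244, -0.00222793,  0.00193097, -0.00046238,  0.00060036,
       -0.00081381]), 'joint_efforts': array([ 8.03494826e-03, -5.58206534e+01,  5.04718816e+01,  1.31475207e-02,
       -1.63879577e-04, -3.38436223e-05]), 'tool_pos': array([ 0.23734954, -0.550706  ,  0.20410764]), 'ee_rot': array([-5.89045654e-04,  9.79384869e-01,  2.02002304e-01,  1.07790777e-05]), 'wrist_force': array([-0.58552348,  0.40713883,  0.27433974]), 'ft_torque': array([0.02722597, 0.01774085, 0.02206238]), 'finger_force': 0.0, 'width': 0.08570062637276095}
```

View pics/top0.png

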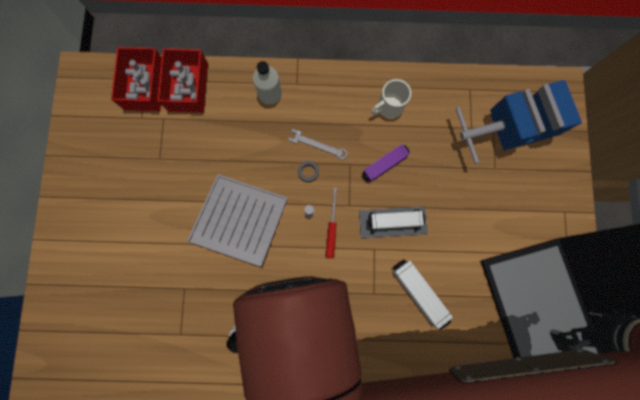

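View pics/side0.png

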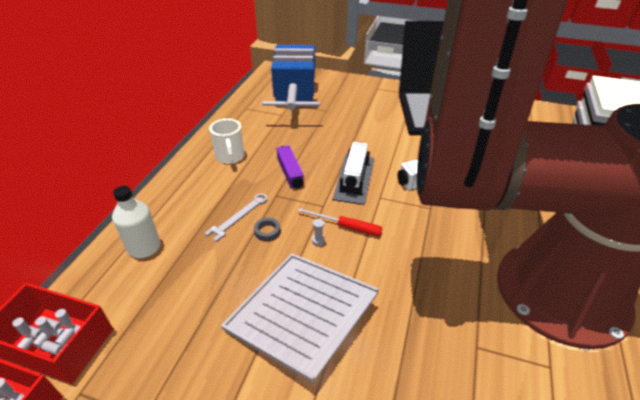

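The float is the white tube on the rest at top px (397,220). The larger white tube at (422,294) and the purple one are decoys. The board is centred near (238,220). I'll enlarge this region to read corners.

```bash
cat >h.py <<'E'
import numpy as np
from cell import manip,capture,calibration,order
from scipy.spatial.transform import Rotation as R
def ray(c,px,z):
    T=c["world_to_cam"];Rm=T[:3,:3];o=-Rm.T@T[:3,3]
    d=Rm.T@np.linalg.inv(c["mtx"])@[px[0],px[1],1]
    return o+d*(z-o[2])/d[2]
def proj(c,p):
    q=c["world_to_cam"]@np.append(p,1);q=c["mtx"]@q[:3];return q[:2]/q[2]
def rot(s): q=s["ee_rot"];return R.from_quat([q[1],q[2],q[3],q[0]]).as_matrix()
E
python3 - <<'E'
import cv2
im=cv2.imread("pics/top0.png")[165:275,180:440]
cv2.imwrite("pics/crop0.png",cv2.resize(im,None,fx=3,fy=3,interpolation=cv2.INTER_CUBIC))
E
```

```text
(no output)
```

View pics/crop0.png

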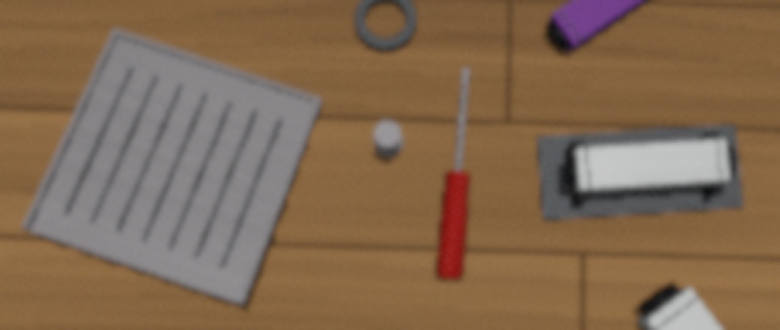

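The crop shows the board corners at (115,30), (320,98), (245,305) and (27,230). The float's top face is at (575,143), (728,136), (732,186) and (576,192). The rest's base plate is at (538,137), (738,124), (742,207) and (543,219).

```bash
python3 - <<'E'
from h import *
np.set_printoptions(precision=4,suppress=True)
c=calibration("top")
def f(pts,zs): return np.array([ray(c,(u/3+180,v/3+165),z) for (u,v),z in zip(pts,zs)])
def rep(n,P):
    print(n,P.mean(0),"sides",np.linalg.norm(np.roll(P,-1,0)-P,axis=1))
    e=(P[1]-P[0]+P[2]-P[3]);print(" dir",np.degrees(np.arctan2(e[1],e[0])))
rep("float",f([(575,143),(728,136),(732,186),(576,192)],[.066]*4))
rep("rest",f([(538,137),(738,124),(742,207),(543,219)],[.006]*4))
rep("board",f([(115,30),(320,98),(245,305),(27,230)],[.016,.016,.048,.048]))
print("fitting",f([(387,128)],[.06]))
s=manip.get_state();print(rot(s),s["tool_pos"])
w=calibration("wrist")["world_to_cam"];print("wristcam",-w[:3,:3].T@w[:3,3],w[:3,:3])
E
```

```text
float [ 0.4763 -0.2164  0.066 ] sides [0.138  0.0451 0.1396 0.0441]
 dir -85.90211283120101
rest [ 0.4766 -0.2169  0.006 ] sides [0.1914 0.0791 0.1882 0.0779]
 dir -84.7302281295706
board [0.4692 0.2151 0.032 ] sides [0.2066 0.205  0.208  0.2044]
 dir -106.93476827239982
fitting [[0.5029 0.0226 0.06  ]]
[[ 0.9184  0.3957 -0.0002]
 [ 0.3957 -0.9184  0.0012]
 [ 0.0003 -0.0011 -1.    ]] [ 0.2373 -0.5507  0.2041]
wristcam [ 0.3107 -0.5187  0.3732] [[ 0.3946 -0.9189  0.0001]
 [-0.8727 -0.3747  0.3132]
 [-0.2877 -0.1236 -0.9497]]
```

```bash
python3 - <<'E'
from h import *
import cv2
cv2.imwrite("pics/w0.png",capture("wrist")[:,:,::-1])
np.set_printoptions(precision=3,suppress=True)
print(ray(calibration("side"),(402,95),0),ray(calibration("side"),(420,132),0))
t=calibration("top")
for p in [(485,262),(525,355),(560,247)]: print([ray(t,p,z) for z in(0,.2)])
E
```

```text
[ 0.434 -0.689  0.   ] [ 0.347 -0.485  0.   ]
[array([ 0.372, -0.476,  0.   ]), array([ 0.367, -0.39 ,  0.2  ])]
[array([ 0.125, -0.575,  0.   ]), array([ 0.166, -0.471,  0.2  ])]
[array([ 0.42 , -0.691,  0.   ]), array([ 0.407, -0.565,  0.2  ])]
```

View pics/w0.png

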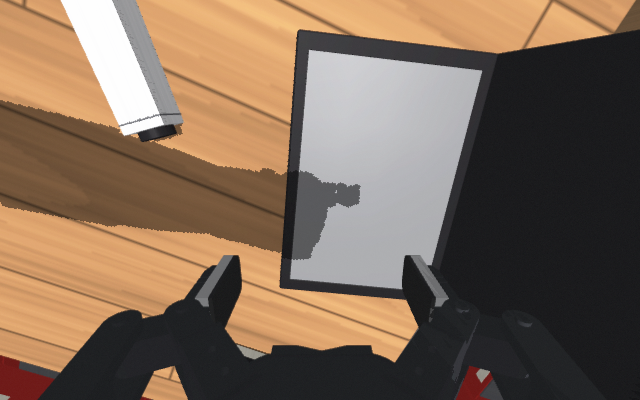

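The wrist view shows a laptop beneath the gripper, and moving toward +x,+y leads clear of it. I'll move above the float.

>>> servo_tool(steps=[{"translation": [20, -20, 0], "spin": 0}, {"translation": [35, -21, 0], "spin": 0}, {"translation": [35, -21, 0], "spin": 0}, {"translation": [35, -21, 0], "spin": 0}, {"translation": [35, -21, 0], "spin": 0}], jaw=-1, force=60)

```text
clock: 0.57
tool_pos: [0.3437, -0.3906, 0.2045]
ee_rot: [-0.0, 0.979, 0.202, -0.0]
wrist_force: [0.3, -1.1, 0.6]
width: 0.0854
finger_force: 0.0
```

>>> servo_tool(steps=[{"translation": [35, -21, 0], "spin": 0}, {"translation": [35, -21, 0], "spin": 0}, {"translation": [35, -21, 0], "spin": 0}, {"translation": [35, -21, 0], "spin": 0}, {"translation": [35, -21, 0], "spin": 0}])

```text
clock: 0.98
tool_pos: [0.4631, -0.2247, 0.2047]
ee_rot: [0.0, 0.979, 0.202, 0.0]
wrist_force: [1.3, -0.5, -0.9]
width: 0.0854
finger_force: 0.0
```

>>> servo_tool(steps=[{"translation": [0, 0, 0], "spin": -0.124}, {"translation": [0, 0, 0], "spin": -0.124}, {"translation": [0, 0, 0], "spin": -0.124}, {"translation": [0, 0, 0], "spin": -0.124}, {"translation": [0, 0, 0], "spin": -0.124}])

```text
clock: 1.4
tool_pos: [0.4624, -0.2262, 0.2045]
ee_rot: [-0.0, 0.869, 0.494, -0.0]
wrist_force: [0.3, 0.9, -0.5]
width: 0.0856
finger_force: 0.0
```

>>> servo_tool(steps=[{"translation": [0, 0, 0], "spin": -0.124}, {"translation": [0, 0, 0], "spin": -0.124}, {"translation": [0, 0, 0], "spin": -0.124}, {"translation": [0, 0, 0], "spin": -0.124}, {"translation": [0, 0, 0], "spin": -0.124}])

```text
clock: 1.82
tool_pos: [0.4623, -0.2264, 0.2045]
ee_rot: [-0.0, 0.677, 0.736, -0.0]
wrist_force: [-0.5, 0.3, 0.1]
width: 0.0853
finger_force: 0.0
```

```bash
python3 - <<'E'
from h import *
import cv2
s=manip.get_state();np.set_printoptions(precision=4,suppress=True)
c=calibration("wrist");im=capture("wrist")[:,:,::-1].copy()
cv2.imwrite("pics/w1.png",im)
print(s["clock"],s["tool_pos"],rot(s),s["wrist_force"],s["ft_torque"]);np.save("c1.npy",c["world_to_cam"])
print(proj(c,[.4763,-.2164,.066]))
E
```

```text
1.8167 [ 0.4623 -0.2264  0.2045] [[-0.082   0.9966 -0.0003]
 [ 0.9966  0.082   0.0003]
 [ 0.0003 -0.0003 -1.    ]] [-0.4596  0.3045  0.0625] [-0.0047 -0.023  -0.0254]
[335.1619 176.2594]
```

View pics/w1.png

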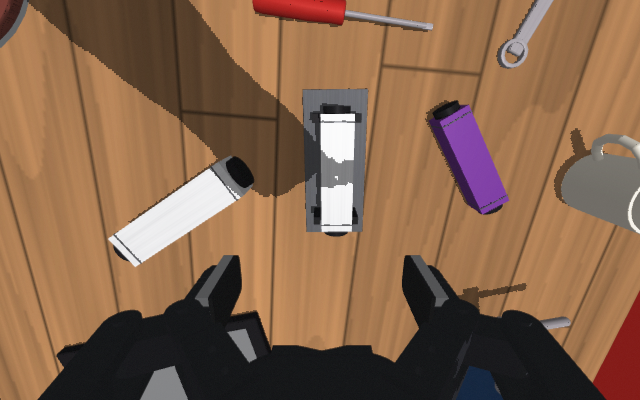

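The wrist view shows the float's top face with corners (320,114), (355,114), (352,231) and (321,231), almost aligned with the tool.

```bash
python3 - <<'E'
from h import *
np.set_printoptions(precision=4,suppress=True)
s=manip.get_state();c=calibration("wrist")
P=np.array([ray(c,p,.066) for p in[(320,114),(355,114),(352,231),(321,231)]])
print(P.mean(0),np.linalg.norm(np.roll(P,-1,0)-P,axis=1))
e=P[0]+P[1]-P[2]-P[3];M=rot(s)
print("axis in tool xy",M.T@e/np.linalg.norm(e),"offset",M.T@(P.mean(0)-s["tool_pos"]))
# mid edges
E
```

```text
[ 0.4782 -0.2162  0.066 ] [0.0366 0.1334 0.037  0.1334]
axis in tool xy [ 1.     -0.0079  0.0002] offset [0.0087 0.0169 0.1385]
```

>>> servo_tool(steps=[{"translation": [9, 17, 0], "spin": 0.008}, {"translation": [0, 0, 40], "spin": 0}, {"translation": [0, 0, 40], "spin": 0}, {"translation": [0, 0, 40], "spin": 0}, {"translation": [0, 0, 35], "spin": 0}])

```text
clock: 2.28
tool_pos: [0.4781, -0.2157, 0.0472]
ee_rot: [-0.0, 0.684, 0.73, -0.0]
wrist_force: [0.3, -0.5, -0.3]
width: 0.0853
finger_force: 0.0
```

>>> servo_tool(steps=[{"translation": [0, 0, 24], "spin": 0}, {"translation": [0, 0, 0], "spin": 0}, {"translation": [0, 0, 0], "spin": 0}])

```text
clock: 2.53
tool_pos: [0.4777, -0.2156, 0.0251]
ee_rot: [-0.001, 0.683, 0.73, -0.0]
wrist_force: [0.4, 0.2, 0.5]
width: 0.0852
finger_force: 0.0
```

```bash
python3 -c "
from h import *
s=manip.get_state();print(s)"
```

```text
{'clock': 2.5333, 'joint_positions': array([-6.73753345e-01, -7.58880120e-02, -4.12363427e-01,  1.23692635e+00,
       -4.91250502e-05,  8.31036427e-01]), 'joint_velocities': array([ 0.00015969, -0.03332606,  0.05951888,  0.01439866,  0.00183631,
       -0.00995371]), 'joint_efforts': array([ 1.08265813e-02, -4.19412804e+01,  4.52188647e+01, -2.81995358e-01,
       -2.97683793e-03,  3.34580918e-02]), 'tool_pos': array([ 0.47772145, -0.21558672,  0.02513124]), 'ee_rot': array([-1.29676310e-03,  6.83388512e-01,  7.30053727e-01, -1.26828855e-04]), 'wrist_force': array([0.44254303, 0.23618329, 0.52539895]), 'ft_torque': array([-0.01746575, -0.02186184, -0.01462715]), 'finger_force': 0.0, 'width': 0.08523630687853814}
```

>>> servo_tool(steps=[{"translation": [0, 0, 0], "spin": 0}, {"translation": [0, 0, 0], "spin": 0}, {"translation": [0, 0, 0], "spin": 0}, {"translation": [0, 0, 0], "spin": 0}, {"translation": [0, 0, 0], "spin": 0}], jaw=1, force=60)

```text
clock: 2.95
tool_pos: [0.4795, -0.2171, 0.0276]
ee_rot: [0.001, 0.683, 0.731, -0.0]
wrist_force: [-1.2, 0.9, 7.0]
width: 0.0346
finger_force: 60.2
```

>>> servo_tool(steps=[{"translation": [0, 0, 0], "spin": 0}, {"translation": [0, 0, 0], "spin": 0}, {"translation": [0, 0, 0], "spin": 0}, {"translation": [0, 0, 0], "spin": 0}, {"translation": [0, 0, 0], "spin": 0}])

```text
clock: 3.37
tool_pos: [0.4795, -0.2171, 0.0276]
ee_rot: [0.001, 0.683, 0.731, -0.0]
wrist_force: [-1.5, 0.6, 6.7]
width: 0.0342
finger_force: 60.2
```

>>> servo_tool(steps=[{"translation": [0, 0, -10], "spin": 0}, {"translation": [0, 0, -15], "spin": 0}, {"translation": [0, 0, 0], "spin": 0}, {"translation": [0, 0, 0], "spin": 0}, {"translation": [0, 0, 0], "spin": 0}])

```text
clock: 3.78
tool_pos: [0.4784, -0.2162, 0.0503]
ee_rot: [-0.0, 0.683, 0.731, -0.0]
wrist_force: [0.2, 0.2, -4.1]
width: 0.0347
finger_force: 60.4
```

>>> servo_tool(steps=[{"translation": [0, 0, 0], "spin": 0}, {"translation": [0, 0, 0], "spin": 0}, {"translation": [0, 0, 0], "spin": 0}])

```text
clock: 4.03
tool_pos: [0.4783, -0.216, 0.0502]
ee_rot: [-0.0, 0.683, 0.731, -0.0]
wrist_force: [-0.2, 0.6, -3.3]
width: 0.0346
finger_force: 60.4
```

```bash
python3 -c "
from h import *
import cv2
for i in range(4):
  s=manip.get_state();print(s['wrist_force'],s['ft_torque'],s['tool_pos']);im=capture('wrist')
cv2.imwrite('pics/w2.png',im[:,:,::-1])"
```

```text
[-0.1562565   0.62860752 -3.33401158] [-0.19925467 -0.00850651  0.00236242] [ 0.47829525 -0.21604966  0.05015609]
[ 0.04094254  0.41924981 -3.72096016] [-0.11822038 -0.03573887  0.05120222] [ 0.47840113 -0.21612913  0.05031222]
[-0.25094849  0.03819923 -4.50586495] [-0.19131584  0.01621862  0.00377499] [ 0.47847345 -0.21618015  0.05044899]
[ 0.45117768  0.07080467 -3.82506544] [-0.1188859  -0.02947134  0.04415555] [ 0.47851836 -0.21619249  0.050535  ]
```

View pics/w2.png

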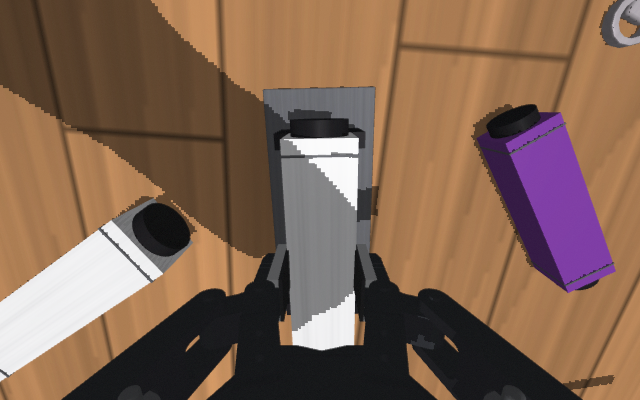

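The far end (top of image, +tool x) looks level, and the moment Tx is about -0.15 N·m with Fz about -4 N. That puts the centre of mass about 30 mm toward +y, so +tool x is the heavy end. I'll set it down and regrip 33 mm toward the light end.

>>> servo_tool(steps=[{"translation": [0, 0, 12], "spin": 0}, {"translation": [0, 0, 10], "spin": 0}, {"translation": [0, 0, 2], "spin": 0}, {"translation": [0, 0, 0], "spin": 0}, {"translation": [0, 0, 0], "spin": 0}])

```text
clock: 4.65
tool_pos: [0.4788, -0.2165, 0.0264]
ee_rot: [0.0, 0.683, 0.731, -0.0]
wrist_force: [0.5, 0.1, -0.4]
width: 0.0343
finger_force: 63.6
```

>>> servo_tool(steps=[{"translation": [0, 0, 0], "spin": 0}, {"translation": [0, 0, 0], "spin": 0}, {"translation": [0, 0, 0], "spin": 0}, {"translation": [0, 0, 0], "spin": 0}], jaw=-0.5)

```text
clock: 4.98
tool_pos: [0.4786, -0.2162, 0.0267]
ee_rot: [-0.0, 0.683, 0.731, 0.0]
wrist_force: [-0.7, 0.2, 0.2]
width: 0.0641
finger_force: 0.0
```

>>> servo_tool(steps=[{"translation": [-15, 0, 0], "spin": 0}, {"translation": [-18, 0, 0], "spin": 0}, {"translation": [0, 0, 0], "spin": 0}, {"translation": [0, 0, 0], "spin": 0}])

```text
clock: 5.32
tool_pos: [0.4808, -0.2504, 0.0268]
ee_rot: [0.0, 0.683, 0.73, -0.0]
wrist_force: [-0.2, -0.7, 0.6]
width: 0.0639
finger_force: 0.0
```

>>> servo_tool(steps=[{"translation": [0, 0, 0], "spin": 0}, {"translation": [0, 0, 0], "spin": 0}, {"translation": [0, 0, 0], "spin": 0}, {"translation": [0, 0, 0], "spin": 0}, {"translation": [0, 0, 0], "spin": 0}], jaw=1, force=60)

```text
clock: 5.73
tool_pos: [0.481, -0.249, 0.027]
ee_rot: [0.0, 0.682, 0.731, -0.0]
wrist_force: [-1.5, 1.0, 3.1]
width: 0.0345
finger_force: 60.3
```

>>> servo_tool(steps=[{"translation": [0, 0, -10], "spin": 0}, {"translation": [0, 0, -20], "spin": 0}, {"translation": [0, 0, 0], "spin": 0}, {"translation": [0, 0, 0], "spin": 0}, {"translation": [0, 0, 0], "spin": 0}])

```text
clock: 6.15
tool_pos: [0.4806, -0.2491, 0.0561]
ee_rot: [-0.0, 0.683, 0.731, -0.0]
wrist_force: [0.2, -0.0, -4.5]
width: 0.0344
finger_force: 61.5
```

```bash
python3 -c "
from h import *
for i in range(4):
  s=manip.get_state();print(s['wrist_force'],s['ft_torque'],s['tool_pos']);im=capture('wrist')"
```

```text
[ 0.16882178 -0.03802369 -4.54203925] [-0.28750566  0.00173298 -0.06542371] [ 0.48061323 -0.24905037  0.05606664]
[-0.51193597 -0.45992682 -4.85397336] [-0.26921703 -0.00389661  0.05102172] [ 0.48034734 -0.2487998   0.05566416]
[-0.24714895 -1.23790951 -4.08621767] [-0.28326152 -0.04518496  0.0244618 ] [ 0.48027211 -0.24873393  0.05556834]
[ 0.1117244  -0.47975024 -4.37210093] [-0.28063101  0.01851469 -0.01249963] [ 0.4802966  -0.24877169  0.05564293]
```

The moment grew to -0.28 N·m, confirming +y as the heavy end. I'll raise it, then ease the grip so it swings down.

>>> servo_tool(steps=[{"translation": [0, 0, -25], "spin": 0}, {"translation": [0, 0, -35], "spin": 0}, {"translation": [0, 0, -35], "spin": 0}, {"translation": [0, 0, -35], "spin": 0}, {"translation": [0, 0, -25], "spin": 0}])

```text
clock: 6.77
tool_pos: [0.4812, -0.2495, 0.2147]
ee_rot: [0.001, 0.683, 0.731, -0.0]
wrist_force: [0.2, -0.7, -3.6]
width: 0.0342
finger_force: 61.3
```

>>> servo_tool(steps=[{"translation": [0, 0, 0], "spin": 0}, {"translation": [0, 0, 0], "spin": 0}, {"translation": [0, 0, 0], "spin": 0}, {"translation": [0, 0, 0], "spin": 0}, {"translation": [0, 0, 0], "spin": 0}], force=20)

```text
clock: 7.18
tool_pos: [0.4802, -0.2486, 0.2098]
ee_rot: [-0.001, 0.683, 0.731, -0.0]
wrist_force: [-0.8, 0.6, -4.0]
width: 0.0345
finger_force: 61.4
```

>>> servo_tool(steps=[{"translation": [0, 0, 0], "spin": 0}, {"translation": [0, 0, 0], "spin": 0}, {"translation": [0, 0, 0], "spin": 0}, {"translation": [0, 0, 0], "spin": 0}, {"translation": [0, 0, 0], "spin": 0}])

```text
clock: 7.6
tool_pos: [0.4809, -0.2492, 0.2118]
ee_rot: [0.0, 0.683, 0.731, -0.0]
wrist_force: [0.7, 0.3, -4.3]
width: 0.0343
finger_force: 61.4
```

```bash
python3 -c "
from h import *
import cv2
a=capture('side')
for i in range(4):
  s=manip.get_state();print(s['wrist_force'],s['ft_torque'],s['tool_pos']);im=capture('wrist')
cv2.imwrite('pics/m3.png',cv2.vconcat([cv2.resize(a[0:260,240:560],(480,390)),cv2.resize(im,(480,200))[:, :]])[:,:,::-1])"
```

```text
[ 0.74244782 -0.30802825 -4.58278389] [-0.24275719 -0.03874269  0.00252543] [ 0.48091507 -0.24923703  0.21181989]
[-0.22673289 -0.42731397 -4.16492513] [-0.33829844  0.00222414 -0.04457079] [ 0.48092883 -0.24924559  0.21184727]
[ 0.54356868  1.10751435 -4.76854319] [-0.31649357  0.04432076  0.00509155] [ 0.48092079 -0.24924646  0.21185814]
[-1.4125049  -0.09609651 -4.53589785] [-0.30671873 -0.00832593  0.00061084] [ 0.4809417  -0.2492659   0.21187596]
```

View pics/m3.png

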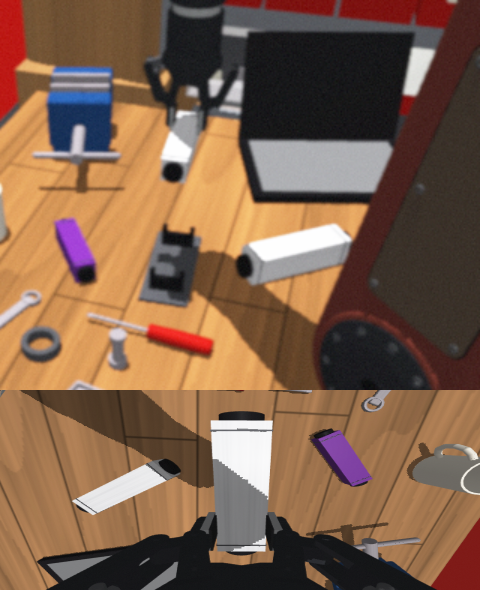

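The float is still held level at 61 N, so the force command on its own did not ease the grip. I'll resend it together with the jaw value.

>>> servo_tool(steps=[{"translation": [0, 0, 0], "spin": 0}, {"translation": [0, 0, 0], "spin": 0}, {"translation": [0, 0, 0], "spin": 0}, {"translation": [0, 0, 0], "spin": 0}], jaw=0.9, force=20)

```text
clock: 8.18
tool_pos: [0.4809, -0.2492, 0.2118]
ee_rot: [0.0, 0.683, 0.731, -0.0]
wrist_force: [0.4, 0.1, -4.8]
width: 0.0345
finger_force: 61.4
```

>>> servo_tool(steps=[{"translation": [0, 0, 0], "spin": 0}, {"translation": [0, 0, 0], "spin": 0}], jaw=0.4, force=20)

```text
clock: 8.35
tool_pos: [0.4809, -0.2492, 0.2118]
ee_rot: [0.0, 0.683, 0.731, -0.0]
wrist_force: [-0.1, 0.7, -4.8]
width: 0.0345
finger_force: 61.4
```

>>> servo_tool(steps=[{"translation": [0, 0, 0], "spin": 0}, {"translation": [0, 0, 0], "spin": 0}], jaw=0.25)

```text
clock: 8.52
tool_pos: [0.4809, -0.2493, 0.2118]
ee_rot: [0.0, 0.683, 0.731, -0.0]
wrist_force: [0.0, 0.5, -4.6]
width: 0.0342
finger_force: 61.4
```

>>> servo_tool(steps=[{"translation": [0, 0, 0], "spin": 0}, {"translation": [0, 0, 0], "spin": 0}], jaw=0.21)

```text
clock: 8.68
tool_pos: [0.4809, -0.2492, 0.2118]
ee_rot: [0.0, 0.683, 0.731, -0.0]
wrist_force: [0.2, 0.1, -5.5]
width: 0.0345
finger_force: 61.4
```

>>> servo_tool(steps=[{"translation": [0, 0, 0], "spin": 0}, {"translation": [0, 0, 0], "spin": 0}], jaw=0.19)

```text
clock: 8.85
tool_pos: [0.4809, -0.2492, 0.2118]
ee_rot: [0.0, 0.683, 0.731, -0.0]
wrist_force: [-0.3, -1.1, -4.9]
width: 0.0347
finger_force: 45.8
```

>>> servo_tool(steps=[{"translation": [0, 0, 0], "spin": 0}], jaw=0.18)

```text
clock: 8.93
tool_pos: [0.4809, -0.2492, 0.2118]
ee_rot: [0.0, 0.683, 0.731, -0.0]
wrist_force: [0.9, -0.5, -4.4]
width: 0.0351
finger_force: 32.0
```

>>> servo_tool(steps=[{"translation": [0, 0, 0], "spin": 0}], jaw=0.175)

```text
clock: 9.02
tool_pos: [0.4809, -0.2492, 0.2119]
ee_rot: [0.0, 0.683, 0.731, 0.0]
wrist_force: [-0.9, 0.9, -3.6]
width: 0.0353
finger_force: 24.9
```

>>> servo_tool(steps=[{"translation": [0, 0, 0], "spin": 0}, {"translation": [0, 0, 0], "spin": 0}, {"translation": [0, 0, 0], "spin": 0}], jaw=0.17)

```text
clock: 9.27
tool_pos: [0.4808, -0.2492, 0.2116]
ee_rot: [-0.0, 0.683, 0.731, -0.0]
wrist_force: [0.0, -1.5, -4.9]
width: 0.0354
finger_force: 18.4
```

```bash
cat >chk.py <<'E'
from h import *
import cv2,sys
T=[]
for i in range(3):
  s=manip.get_state();T.append(s['ft_torque']);im=capture('side')
print(np.mean(T,0),s['tool_pos'],s['finger_force'])
cv2.imwrite(sys.argv[1],im[:,:,::-1])
# float blob near tool: bright pixels below tool
c=calibration('side');g=s['tool_pos']+[0,0,.019];u=proj(c,g);print('grip px',u)
E
python3 chk.py pics/s4.png
```

```text
[-0.24317634  0.00469499 -0.00535056] [ 0.48091752 -0.24947233  0.21179188] 18.38458266109228
grip px [362.9534084   89.57498894]
```

>>> servo_tool(steps=[{"translation": [0, 0, 0], "spin": 0}, {"translation": [0, 0, 0], "spin": 0}, {"translation": [0, 0, 0], "spin": 0}], jaw=0.166)

```text
clock: 9.67
tool_pos: [0.4809, -0.2492, 0.2118]
ee_rot: [-0.0, 0.683, 0.731, 0.0]
wrist_force: [0.7, -0.5, -4.5]
width: 0.0358
finger_force: 12.8
```

```bash
python3 chk.py pics/s5.png
```

```text
[ 0.09118372 -0.00642297  0.01482467] [ 0.48087318 -0.24918517  0.21178122] 12.792377639561892
grip px [362.94271077  89.64037127]
```

>>> servo_tool(steps=[{"translation": [0, 0, 0], "spin": 0}, {"translation": [0, 0, 0], "spin": 0}, {"translation": [0, 0, 0], "spin": 0}, {"translation": [0, 0, 0], "spin": 0}, {"translation": [0, 0, 0], "spin": 0}])

```text
clock: 10.23
tool_pos: [0.4809, -0.2492, 0.2118]
ee_rot: [0.0, 0.683, 0.731, -0.0]
wrist_force: [-0.2, 0.8, -4.0]
width: 0.0355
finger_force: 12.8
```

```bash
python3 chk.py pics/s6.png; python3 -c "
import cv2
a=[cv2.resize(cv2.imread(f'pics/{n}.png')[20:240,280:440],None,fx=2,fy=2) for n in('s5','s6')]
cv2.imwrite('pics/m6.png',cv2.hconcat(a))"
```

```text
[ 0.04782431  0.02506486 -0.00578239] [ 0.48089743 -0.24923184  0.21180436] 12.794820349663496
grip px [362.93784283  89.61990718]
```

View pics/m6.png

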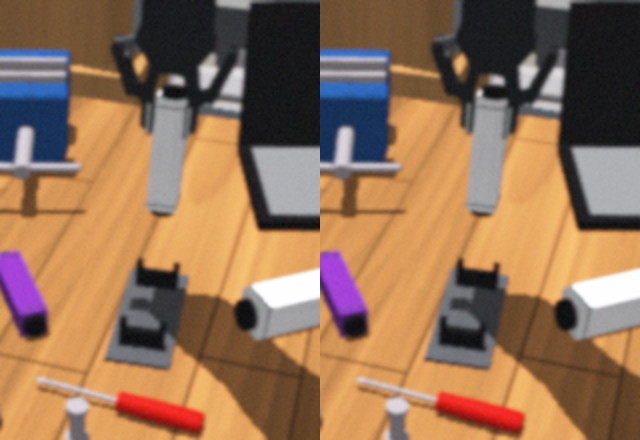

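The float now hangs nearly vertical. The residual moment of about +0.05 N·m means the bottom leans roughly 10° toward -tool x. With tool x pointing downhill, that lean already nearly matches the board. I'll tighten the grip a little and carry it over.

>>> servo_tool(steps=[{"translation": [0, 0, 0], "spin": 0}, {"translation": [0, 0, 0], "spin": 0}, {"translation": [8, 0, 0], "spin": 0}, {"translation": [18, 1, 0], "spin": 0}, {"translation": [28, 1, 0], "spin": 0}], jaw=0.176)

```text
clock: 10.8
tool_pos: [0.479, -0.1957, 0.2115]
ee_rot: [0.0, 0.683, 0.73, -0.0]
wrist_force: [-0.4, 2.7, -5.3]
width: 0.0353
finger_force: 17.6
```

>>> servo_tool(steps=[{"translation": [36, 2, 0], "spin": 0}, {"translation": [36, 2, 0], "spin": 0}, {"translation": [36, 2, 0], "spin": 0}, {"translation": [36, 2, 0], "spin": 0}, {"translation": [36, 2, 0], "spin": 0}])

```text
clock: 11.22
tool_pos: [0.4764, -0.0129, 0.212]
ee_rot: [0.0, 0.683, 0.731, 0.0]
wrist_force: [1.4, -0.8, -4.2]
width: 0.0349
finger_force: 17.7
```

>>> servo_tool(steps=[{"translation": [36, 2, 0], "spin": 0}, {"translation": [36, 2, 0], "spin": 0}, {"translation": [36, 2, 0], "spin": 0}, {"translation": [36, 2, 0], "spin": 0}, {"translation": [28, 1, 0], "spin": 0}])

```text
clock: 11.63
tool_pos: [0.4734, 0.1603, 0.212]
ee_rot: [-0.0, 0.682, 0.731, 0.0]
wrist_force: [1.3, -1.3, -4.5]
width: 0.0356
finger_force: 17.9
```

>>> servo_tool(steps=[{"translation": [28, 0, 0], "spin": 0}, {"translation": [18, 0, 0], "spin": 0}, {"translation": [8, 0, 0], "spin": 0}, {"translation": [0, 0, 0], "spin": -0.06}, {"translation": [0, 0, 0], "spin": -0.12}])

```text
clock: 12.05
tool_pos: [0.4701, 0.2117, 0.2117]
ee_rot: [0.0, 0.613, 0.79, -0.0]
wrist_force: [-0.2, -1.1, -5.2]
width: 0.0357
finger_force: 17.7
```

>>> servo_tool(steps=[{"translation": [0, 0, 0], "spin": -0.12}, {"translation": [0, 0, 0], "spin": -0.12}, {"translation": [0, 0, 0], "spin": -0.12}, {"translation": [0, 0, 0], "spin": -0.12}, {"translation": [0, 0, 0], "spin": -0.12}])

```text
clock: 12.47
tool_pos: [0.4704, 0.2108, 0.2118]
ee_rot: [0.0, 0.351, 0.936, -0.0]
wrist_force: [-0.3, -0.6, -4.6]
width: 0.0354
finger_force: 17.6
```

>>> servo_tool(steps=[{"translation": [0, 0, 0], "spin": -0.12}, {"translation": [0, 0, 0], "spin": -0.12}, {"translation": [0, 0, 0], "spin": -0.12}, {"translation": [0, 0, 0], "spin": -0.12}, {"translation": [0, 0, 0], "spin": -0.12}])

```text
clock: 12.88
tool_pos: [0.4704, 0.2108, 0.2118]
ee_rot: [-0.0, 0.059, 0.998, -0.0]
wrist_force: [0.6, -0.5, -3.8]
width: 0.0354
finger_force: 17.6
```

>>> servo_tool(steps=[{"translation": [0, 0, 0], "spin": -0.12}, {"translation": [0, 0, 0], "spin": -0.12}, {"translation": [0, 0, 0], "spin": -0.12}, {"translation": [0, 0, 0], "spin": -0.12}, {"translation": [0, 0, 0], "spin": -0.12}])

```text
clock: 13.3
tool_pos: [0.4704, 0.2108, 0.2118]
ee_rot: [-0.0, -0.239, 0.971, -0.0]
wrist_force: [-0.2, 0.0, -4.5]
width: 0.0354
finger_force: 17.6
```

>>> servo_tool(steps=[{"translation": [0, 0, 0], "spin": -0.12}, {"translation": [0, 0, 0], "spin": -0.12}, {"translation": [0, 0, 0], "spin": -0.12}, {"translation": [0, 0, 0], "spin": -0.12}, {"translation": [0, 0, 0], "spin": -0.12}])

```text
clock: 13.72
tool_pos: [0.4704, 0.2107, 0.2118]
ee_rot: [-0.0, -0.515, 0.857, -0.0]
wrist_force: [-0.7, -0.9, -3.6]
width: 0.0351
finger_force: 17.6
```

>>> servo_tool(steps=[{"translation": [0, 0, 0], "spin": -0.12}, {"translation": [0, 0, 0], "spin": -0.12}, {"translation": [0, 0, 0], "spin": -0.12}, {"translation": [0, 0, 0], "spin": -0.12}, {"translation": [0, 0, 0], "spin": -0.12}])

```text
clock: 14.13
tool_pos: [0.4704, 0.2107, 0.2118]
ee_rot: [0.0, 0.746, -0.666, 0.0]
wrist_force: [-0.5, 0.8, -4.4]
width: 0.0356
finger_force: 17.6
```

```bash
cat >st.py <<'E'
from h import *
s=manip.get_state();M=rot(s);a=np.arctan2(M[1,0],M[0,0])
print(s['clock'],s['tool_pos'],'a',a,'spin to -0.295:',(a+.295)%(2*np.pi)-2*np.pi, 'j',s['joint_positions'].round(3),s['finger_force'])
print('move tool', M.T@(np.array([.469,.215,0])-s['tool_pos']*[1,1,0])*1000)
E
python3 st.py
```

```text
14.1333 [0.47042634 0.21072942 0.21182233] a -1.4588913563797157 spin to -0.295: -1.1638913563797155 j [ 0.167 -0.152 -0.142  1.58  -0.    -1.515] 17.639477513730526
move tool [-4.40314697e+00  9.40512889e-01 -2.03510851e-03]
```

>>> servo_tool(steps=[{"translation": [0, 0, 0], "spin": -0.12}, {"translation": [0, 0, 0], "spin": -0.12}, {"translation": [0, 0, 0], "spin": -0.12}, {"translation": [0, 0, 0], "spin": -0.12}, {"translation": [0, 0, 0], "spin": -0.12}])

```text
clock: 14.55
tool_pos: [0.4704, 0.2107, 0.2118]
ee_rot: [0.0, 0.909, -0.416, 0.0]
wrist_force: [-1.1, 0.4, -5.0]
width: 0.0355
finger_force: 17.6
```

>>> servo_tool(steps=[{"translation": [0, 0, 0], "spin": -0.12}, {"translation": [0, 0, 0], "spin": -0.12}, {"translation": [0, 0, 0], "spin": -0.12}, {"translation": [0, 0, 0], "spin": -0.12}, {"translation": [0, 0, 0], "spin": -0.084}])

```text
clock: 14.97
tool_pos: [0.4705, 0.2107, 0.2118]
ee_rot: [0.0, 0.989, -0.147, 0.0]
wrist_force: [-0.3, -0.2, -5.4]
width: 0.0355
finger_force: 17.6
```

>>> servo_tool(steps=[{"translation": [0, 0, 0], "spin": 0}, {"translation": [0, 0, 0], "spin": 0}])

```text
clock: 15.13
tool_pos: [0.4705, 0.2109, 0.2118]
ee_rot: [0.0, 0.989, -0.151, 0.0]
wrist_force: [0.5, -0.4, -4.5]
width: 0.0354
finger_force: 17.6
```

```bash
python3 st.py; python3 - <<'E'
from h import *
import cv2
T=[]
for i in range(8):
  s=manip.get_state();im=capture('side');T.append(rot(s).T@s['ft_torque'])
print(np.mean(T,0),np.std(T,0)/8**.5)
c=calibration('side');M=rot(s);g=s['tool_pos']+[0,0,.019]
im=im[:,:,::-1].copy();cv2.imwrite('pics/s7.png',im)
x0,y0=200,100
k=cv2.resize(im[y0:y0+200,x0:x0+200],None,fx=3,fy=3,interpolation=cv2.INTER_CUBIC)
for deg,col in((-20,(255,0,0)),(-10,(0,255,0)),(0,(0,0,255)),(10,(255,0,255))):
  t=np.radians(deg);p=g+.108*(M[:,0]*np.sin(t)-[0,0,np.cos(t)])
  a,b=[((proj(c,q)-[x0,y0])*3).astype(int) for q in(g,p)];print(deg,a,b)
  cv2.line(k,tuple(map(int,a)),tuple(map(int,b)),col,1)
cv2.imwrite('pics/k7.png',k)
E
```

```text
15.1333 [0.4705061  0.21087484 0.21182964] a -0.3035975894148956 spin to -0.295: -0.008597589414895523 j [ 0.167 -0.152 -0.142  1.58  -0.    -2.671] 17.637535482645035
move tool [-2.67045645e+00 -3.48625361e+00 -1.10520819e-03]
[0.01282764 0.05985934 0.01376913] [0.01131186 0.01222545 0.00575664]
-20 [297 388] [355 545]
-10 [297 388] [328 535]
0 [297 388] [301 522]
10 [297 388] [275 505]
```

View pics/k7.png

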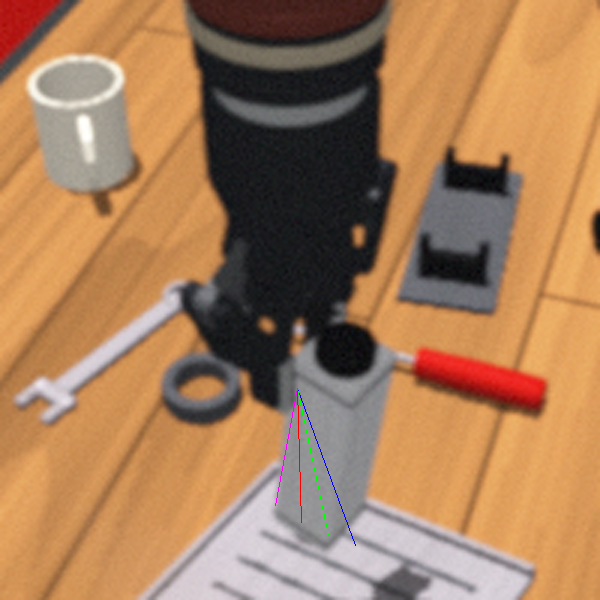

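The enlarged side view shows the float upright, with its top foot at (345,350). The tube corners are top left (298,362), near (350,403) and right (393,358), then bottom left (277,512), near (321,545) and right (365,513). It looks offset from the grip axis, so I'll fit its pose to these corners.

```bash
cat >fit.py <<'E'
from h import *
import cv2
np.set_printoptions(precision=4,suppress=True)
c=calibration('side');s=manip.get_state();M=rot(s)
# box axes: u along tool x, v along tool -y(toward camera), w up (long)
px=np.array([(298,362),(350,403),(393,358),(277,512),(321,545),(365,513)])/3.+[200,100]
a,b=.018,.067
# faces seen: n73 (= -tool y) left and n163 (= -tool x) right
ob=np.array([(a,a,b),(-a,a,b),(-a,-a,b),(a,a,-b),(-a,a,-b),(-a,-a,-b)])
B=np.c_[M[:,0],-M[:,1],[0,0,1]]
T=c["world_to_cam"]
from scipy.optimize import least_squares
def f(p):
    Rw=B@R.from_rotvec(p[3:]).as_matrix()
    C=s['tool_pos']+B@p[:3]
    return np.ravel([proj(c,C+Rw@o) for o in ob]-px)
r=least_squares(f,[0,0,0,0,0,0])
print('rms',np.sqrt(np.mean(r.fun**2)));print('centre rel tcp (x,-y,up)mm',r.x[:3]*1000,'rotvec deg',np.degrees(r.x[3:]))
def f2(p): return f([p[0],0,p[1],0,p[2],0])
r=least_squares(f2,[0,0,0]);print('constr',np.sqrt(np.mean(r.fun**2)),r.x[:2]*1000,np.degrees(r.x[2]))
E
python3 fit.py
```

```text
rms 0.711517207113283
centre rel tcp (x,-y,up)mm [ -1.6131 -27.0936 -44.6822] rotvec deg [ 0.6868 -7.3864 -4.4062]
constr 1.5844475230805484 [-19.9538  -8.2577] -8.615706534142157
```

The constrained fit agrees with the measured moment (CoM about 15 mm toward -tool x). The float's top leans 8.6° toward -tool x and its axis sits about 20 mm off the grip axis. To match the slope, tool x must point uphill, so I'll half-turn back.

>>> servo_tool(steps=[{"translation": [0, 0, 0], "spin": 0.06}, {"translation": [0, 0, 0], "spin": 0.12}, {"translation": [0, 0, 0], "spin": 0.12}, {"translation": [0, 0, 0], "spin": 0.12}, {"translation": [0, 0, 0], "spin": 0.12}])

```text
clock: 15.95
tool_pos: [0.4706, 0.2111, 0.2117]
ee_rot: [0.0, 0.912, -0.411, 0.0]
wrist_force: [0.1, -0.4, -4.8]
width: 0.0354
finger_force: 17.6
```

>>> servo_tool(steps=[{"translation": [0, 0, 0], "spin": 0.12}, {"translation": [0, 0, 0], "spin": 0.12}, {"translation": [0, 0, 0], "spin": 0.12}, {"translation": [0, 0, 0], "spin": 0.12}, {"translation": [0, 0, 0], "spin": 0.12}])

```text
clock: 16.37
tool_pos: [0.4706, 0.2111, 0.2117]
ee_rot: [0.0, 0.75, -0.662, 0.0]
wrist_force: [0.4, -0.7, -4.4]
width: 0.0356
finger_force: 17.6
```

>>> servo_tool(steps=[{"translation": [0, 0, 0], "spin": 0.12}, {"translation": [0, 0, 0], "spin": 0.12}, {"translation": [0, 0, 0], "spin": 0.12}, {"translation": [0, 0, 0], "spin": 0.12}, {"translation": [0, 0, 0], "spin": 0.12}])

```text
clock: 16.78
tool_pos: [0.4705, 0.2111, 0.2117]
ee_rot: [-0.0, -0.521, 0.854, -0.0]
wrist_force: [0.2, 0.5, -4.3]
width: 0.0355
finger_force: 17.6
```

>>> servo_tool(steps=[{"translation": [0, 0, 0], "spin": 0.12}, {"translation": [0, 0, 0], "spin": 0.12}, {"translation": [0, 0, 0], "spin": 0.12}, {"translation": [0, 0, 0], "spin": 0.12}, {"translation": [0, 0, 0], "spin": 0.12}])

```text
clock: 17.2
tool_pos: [0.4705, 0.2111, 0.2117]
ee_rot: [-0.0, -0.245, 0.97, -0.0]
wrist_force: [-0.5, 0.3, -4.9]
width: 0.0356
finger_force: 17.6
```

>>> servo_tool(steps=[{"translation": [0, 0, 0], "spin": 0.12}, {"translation": [0, 0, 0], "spin": 0.12}, {"translation": [0, 0, 0], "spin": 0.12}, {"translation": [0, 0, 0], "spin": 0.12}, {"translation": [0, 0, 0], "spin": 0.12}])

```text
clock: 17.62
tool_pos: [0.4705, 0.2112, 0.2117]
ee_rot: [-0.0, 0.053, 0.999, -0.0]
wrist_force: [0.3, 0.4, -4.3]
width: 0.0358
finger_force: 17.6
```

>>> servo_tool(steps=[{"translation": [0, 0, 0], "spin": 0.12}, {"translation": [0, 0, 0], "spin": 0.062}, {"translation": [0, 0, 0], "spin": 0}, {"translation": [0, 0, 0], "spin": 0}])

```text
clock: 17.95
tool_pos: [0.4705, 0.2112, 0.2117]
ee_rot: [-0.0, 0.139, 0.99, -0.0]
wrist_force: [-1.0, 0.2, -4.7]
width: 0.0352
finger_force: 17.6
```

```bash
python3 st.py; python3 - <<'E'
from h import *
import cv2
T=[]
for i in range(6):
  s=manip.get_state();im=capture('side');T.append(rot(s).T@s['ft_torque'])
print(np.mean(T,0),np.std(T,0)/6**.5)
im=im[:,:,::-1].copy();x0,y0=200,140
k=cv2.resize(im[y0:y0+200,x0:x0+200],None,fx=3,fy=3,interpolation=cv2.INTER_CUBIC)
c=calibration('side')
M=rot(s);g=s['tool_pos']+[0,0,.019]
cv2.circle(k,tuple(map(int,(proj(c,g)-[x0,y0])*3)),3,(0,0,255),-1)
w=capture('wrist')[:,:,::-1]
cv2.imwrite('pics/k8.png',k); cv2.imwrite('pics/w8.png',w)
E
```

```text
17.95 [0.47052803 0.21116319 0.21172355] a 2.8630125205985526 spin to -0.295: -3.1251727865810337 j [ 0.168 -0.151 -0.142  1.58  -0.     0.446] 17.637928649783134
move tool [ 2.52421077e+00  3.26869270e+00 -1.03440530e-04]
[-0.00790705  0.06225836  0.00653214] [0.0153404  0.01626542 0.01803577]
```

>>> servo_tool(steps=[{"translation": [6, 2, 10], "spin": 0.016}, {"translation": [5, 1, 20], "spin": 0}, {"translation": [0, 0, 25], "spin": 0}, {"translation": [0, 0, 15], "spin": 0}, {"translation": [0, 0, 8], "spin": 0}])

```text
clock: 18.72
tool_pos: [0.4596, 0.217, 0.1314]
ee_rot: [-0.001, 0.148, 0.989, -0.0]
wrist_force: [-1.0, -0.5, -5.9]
width: 0.0357
finger_force: 17.7
```

>>> servo_tool(steps=[{"translation": [0, 0, 2], "spin": 0}, {"translation": [0, 0, 2], "spin": 0}, {"translation": [0, 0, 2], "spin": 0}])

```text
clock: 18.97
tool_pos: [0.4617, 0.2172, 0.1289]
ee_rot: [0.001, 0.148, 0.989, 0.0]
wrist_force: [0.2, -0.1, -4.7]
width: 0.0357
finger_force: 17.7
```

>>> servo_tool(steps=[{"translation": [0, 0, 1.5], "spin": 0}, {"translation": [0, 0, 1.5], "spin": 0}])

```text
clock: 19.13
tool_pos: [0.4615, 0.2172, 0.1255]
ee_rot: [0.001, 0.148, 0.989, 0.0]
wrist_force: [-0.3, 0.0, -3.9]
width: 0.0357
finger_force: 17.7
```

>>> servo_tool(steps=[{"translation": [0, 0, 1.5], "spin": 0}, {"translation": [0, 0, 1.5], "spin": 0}])

```text
clock: 19.3
tool_pos: [0.4611, 0.2171, 0.122]
ee_rot: [0.0, 0.148, 0.989, 0.0]
wrist_force: [0.0, -0.3, -4.1]
width: 0.0356
finger_force: 17.7
```

>>> servo_tool(steps=[{"translation": [0, 0, 1.5], "spin": 0}, {"translation": [0, 0, 1.5], "spin": 0}, {"translation": [0, 0, 0], "spin": 0}])

```text
clock: 19.55
tool_pos: [0.4607, 0.2171, 0.1184]
ee_rot: [-0.0, 0.148, 0.989, -0.0]
wrist_force: [0.1, 0.3, -3.8]
width: 0.0358
finger_force: 17.7
```

>>> servo_tool(steps=[{"translation": [0, 0, 1.5], "spin": 0}, {"translation": [0, 0, 1.5], "spin": 0}, {"translation": [0, 0, 0], "spin": 0}])

```text
clock: 19.8
tool_pos: [0.4607, 0.2171, 0.1154]
ee_rot: [-0.0, 0.148, 0.989, -0.0]
wrist_force: [-0.3, -0.2, -5.3]
width: 0.0353
finger_force: 17.7
```

>>> servo_tool(steps=[{"translation": [0, 0, 1.5], "spin": 0}, {"translation": [0, 0, 1], "spin": 0}, {"translation": [0, 0, 0], "spin": 0}])

```text
clock: 20.05
tool_pos: [0.4607, 0.2171, 0.113]
ee_rot: [-0.0, 0.148, 0.989, -0.0]
wrist_force: [-0.4, -0.2, -4.7]
width: 0.035
finger_force: 17.7
```

>>> servo_tool(steps=[{"translation": [0, 0, 1.5], "spin": 0}, {"translation": [0, 0, 1], "spin": 0}, {"translation": [0, 0, 0], "spin": 0}])

```text
clock: 20.3
tool_pos: [0.4615, 0.2171, 0.1115]
ee_rot: [0.001, 0.148, 0.989, 0.0]
wrist_force: [-0.1, -2.3, 1.2]
width: 0.0352
finger_force: 18.2
```

>>> servo_tool(steps=[{"translation": [0, 0, 1], "spin": 0}, {"translation": [0, 0, 1], "spin": 0}, {"translation": [0, 0, 0], "spin": 0}])

```text
clock: 20.55
tool_pos: [0.4627, 0.2172, 0.111]
ee_rot: [0.002, 0.148, 0.989, 0.0]
wrist_force: [0.8, -1.9, 10.8]
width: 0.0356
finger_force: 18.7
```

>>> servo_tool(steps=[{"translation": [0, 0, 1], "spin": 0}, {"translation": [0, 0, 1], "spin": 0}, {"translation": [0, 0, 0], "spin": 0}])

```text
clock: 20.8
tool_pos: [0.4636, 0.2172, 0.11]
ee_rot: [0.003, 0.148, 0.989, 0.001]
wrist_force: [-0.0, -2.0, 15.2]
width: 0.0355
finger_force: 18.8
```

Contact came at TCP z = 0.1115, exactly as the fit predicted. Before releasing, I'll check the alignment.

```bash
python3 - <<'E'
from h import *
import cv2
c=calibration('side');s=manip.get_state();im=capture('side')[:,:,::-1].copy()
cv2.imwrite('pics/s9.png',im)
M=rot(s);x0,y0=200,180
k=cv2.resize(im[y0:y0+180,x0:x0+200],None,fx=3,fy=3,interpolation=cv2.INTER_CUBIC)
# perfect model: tube edges square to board, foot centre at tool x -9 of TCP
f=s['tool_pos']+M[:,0]*-.009;f[2]=s['tool_pos'][2]-.0815
t=np.radians(10);d=-M[:,0];n=d*np.sin(t)+np.array([0,0,np.cos(t)]);bx=d*np.cos(t)-np.array([0,0,np.sin(t)]);by=M[:,1]
for sx,sy in((1,1),(1,-1),(-1,1),(-1,-1)):
  a,b=[((proj(c,f+n*h+.018*(sx*bx+sy*by))-[x0,y0])*3) for h in(.008,.142)]
  print(sx,sy,a.round(),b.round())
  cv2.line(k,tuple(map(int,a)),tuple(map(int,b)),(0,0,255),1)
cv2.imwrite('pics/k9.png',k)
E
```

```text
1 1 [258. 383.] [213. 223.]
1 -1 [293. 343.] [254. 183.]
-1 1 [305. 406.] [264. 245.]
-1 -1 [340. 365.] [305. 203.]
```

View pics/k9.png

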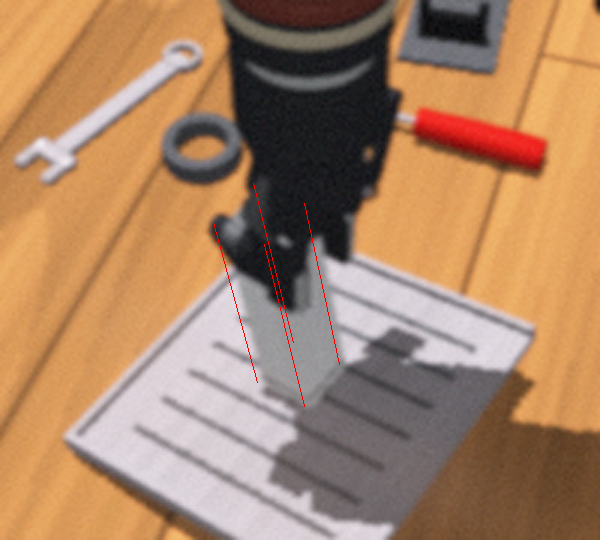

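The float's edges, (237,280)→(260,385) and (315,235)→(343,365), run nearly parallel to the red square-to-board model, so it is close to flush. I'll ease the press and open slowly.

>>> servo_tool(steps=[{"translation": [0, 0, -1], "spin": 0}, {"translation": [0, 0, 0], "spin": 0}], jaw=0.17)

```text
clock: 21.02
tool_pos: [0.4629, 0.2172, 0.1101]
ee_rot: [0.002, 0.148, 0.989, 0.001]
wrist_force: [1.9, -1.4, 9.5]
width: 0.0358
finger_force: 18.4
```

>>> servo_tool(steps=[{"translation": [0, 0, -1], "spin": 0}, {"translation": [0, 0, 0], "spin": 0}], jaw=0.166)

```text
clock: 21.18
tool_pos: [0.4623, 0.2173, 0.1102]
ee_rot: [0.002, 0.148, 0.989, 0.0]
wrist_force: [1.4, -1.0, 7.5]
width: 0.0356
finger_force: 13.2
```

>>> servo_tool(steps=[{"translation": [0, 0, 0], "spin": 0}, {"translation": [0, 0, 0], "spin": 0}], jaw=0.162)

```text
clock: 21.35
tool_pos: [0.4621, 0.2172, 0.1101]
ee_rot: [0.001, 0.148, 0.989, 0.0]
wrist_force: [2.9, -0.7, 7.3]
width: 0.0357
finger_force: 7.7
```

>>> servo_tool(steps=[{"translation": [0, 0, 0], "spin": 0}, {"translation": [0, 0, 0], "spin": 0}], jaw=0.159)

```text
clock: 21.52
tool_pos: [0.4616, 0.2171, 0.1096]
ee_rot: [0.001, 0.148, 0.989, 0.0]
wrist_force: [1.0, -1.5, 4.9]
width: 0.0357
finger_force: 3.3
```

>>> servo_tool(steps=[{"translation": [0, 0, 0], "spin": 0}, {"translation": [0, 0, 0], "spin": 0}], jaw=0.156)

```text
clock: 21.68
tool_pos: [0.4605, 0.2172, 0.1084]
ee_rot: [-0.0, 0.148, 0.989, -0.0]
wrist_force: [-0.1, 0.6, -0.4]
width: 0.0358
finger_force: 0.0
```

>>> servo_tool(steps=[{"translation": [0, 0, 0], "spin": 0}, {"translation": [0, 0, 0], "spin": 0}, {"translation": [0, 0, 0], "spin": 0}], jaw=0.1)

```text
clock: 21.93
tool_pos: [0.4606, 0.2171, 0.1084]
ee_rot: [-0.0, 0.148, 0.989, -0.0]
wrist_force: [-0.7, -0.8, -0.2]
width: 0.0381
finger_force: 0.0
```

>>> servo_tool(steps=[{"translation": [0, 0, 0], "spin": 0}, {"translation": [0, 0, 0], "spin": 0}, {"translation": [0, 0, 0], "spin": 0}], jaw=-0.4)

```text
clock: 22.18
tool_pos: [0.4609, 0.2171, 0.1087]
ee_rot: [0.0, 0.148, 0.989, -0.0]
wrist_force: [-0.7, 0.6, -0.4]
width: 0.0601
finger_force: 0.0
```

>>> servo_tool(steps=[{"translation": [0, 0, -10], "spin": 0}, {"translation": [0, 0, -25], "spin": 0}, {"translation": [0, 0, -35], "spin": 0}, {"translation": [0, 0, -35], "spin": 0}, {"translation": [0, 0, -30], "spin": 0}])

```text
clock: 22.6
tool_pos: [0.4609, 0.2171, 0.2469]
ee_rot: [0.001, 0.148, 0.989, 0.0]
wrist_force: [0.0, -0.5, -0.2]
width: 0.0597
finger_force: 0.0
```

```bash
cat >fin.py <<'E'
from h import *
import cv2
from scipy.optimize import least_squares
c=calibration('side');I=[capture('side')[:,:,::-1] for _ in range(3)]
print(manip.get_state()['clock'],manip.get_state()['wrist_force'])
cv2.imwrite('pics/s10.png',I[-1]);im=I[-1]
# black top foot blob
d=(im.max(2)<60).astype(np.uint8)
n,l,st,ce=cv2.connectedComponentsWithStats(d)
for i in range(1,n):
  if 30<st[i,4]<1500 and 220<ce[i,0]<340 and 200<ce[i,1]<320: print('black',st[i],ce[i])
# predicted top foot centre if square / upright
M=np.array([np.cos(2.847),np.sin(2.847),0]);t=np.radians(10)
f=np.array([.4607,.2172,.1115-.082])-M*.009
for deg in(0,5,10,15): 
  t=np.radians(deg);print(deg,proj(c,f+.150*(-M*np.sin(t)+np.array([0,0,np.cos(t)]))))
E
python3 fin.py
```

```text
22.75 [ 0.05973554 -0.28341499 -0.86691182]
black [259 221  16   7  45] [265.53333333 223.57777778]
black [257 233  22   7  59] [268.18644068 236.96610169]
black [284 290  11  13  95] [289.25263158 295.54736842]
0 [299.9486855  253.60576709]
5 [293.40077705 250.29892616]
10 [287.04031321 247.54263384]
15 [280.92906869 245.35063081]
```

```bash
python3 - <<'E'
import cv2,numpy as np
im=cv2.imread('pics/s10.png');old=cv2.imread('pics/s9.png')
g=cv2.cvtColor(im,6);sat=im.max(2).astype(int)-im.min(2)
print('gray/26 chars; cols 230..350 step2')
for r in range(232,345,3): print(r,''.join(('C' if sat[r,c]>60 else '0123456789'[g[r,c]//26]) for c in range(230,352,2)))
E
```

```text
gray/26 chars; cols 230..350 step2
232 CCCCCCCCCCCC33444CCC544323CCCCCCCCCCCCCCCCC333CCCCCCCCCCCCCCC
235 CCCCCCCCCCCCC223334332112CCCCCCCCCCCCCCCCC53334CCCCCCCCCCCCCC
238 CCCCCCCCCCCCCC212121112CCCCCCCCCCCCCCCCCC763333CCCCCCCCCCCCCC
241 CCCCCCCCCCCCCCCCCCC3CCCCCCCCCCCCCCCCCCCCCC654333CCCCCCCCCCCCC
244 CCCCCCCCCCCCCCCCCCCCCCCCCCCCCCCCCCCCCCCCCC433333CCCCCCCCCCCCC
247 CCCCCCCCCCCCCCCCCCCCCCCCCCCCCCCCCCCCCCCCCCCCCCCCCCCCCCCCCCCCC
250 CCCCCCCCCCCCCCCCCCCCCCCCCCCCCCCCCCCCCCCCCCCCCCCCCCCCCCCCCCCCC
253 CCCCCC997CCCCCCCCCCCCCCCCCCCCCCCCCCCCCCCCCCCCCCCCCCCCCCCCCCCC
256 CCC48999999CCCCCCCCCCCCCCCCCC6655775CCCCCCCCCCCCCCCCCCCCCCCCC
259 C5899999999998CCCCCCCCCCCCCC75577655677CCCCCCCCCCCCCCCCCCCCCC
262 7999999999999999CCCCCCCCCC66567777877556677CCCCCCCCCCCCCCCCCC
265 C58999999999999999CCCCCCC655787878777877655677CCCCCCCCCCCCCCC
268 C54689999999999999998CCC75687788777787777877655677CCCCCCCCCCC
271 CC5555799999999999999997578788787755677787777776546677CCCCCCC
274 CC5555557999999999999999988778887877765577777777777655677CCCC
277 CCC4455555689999999999999999756787777777655677777777777545677
280 CCCCC
[... 742 characters left out ...]
8777556777777777775333333333333332233333
316 7657777777888765567887777777656777777774433333333333333333333
319 5577777777888877765677777777777556777764434333323333333333333
322 7777877656777777777755577777777777656764444344333223333333333
325 7777777776557777877777755677777777776543344444443333233333333
328 7777878777765567777777777755677777777543333344444444434434333
331 5778877887777765567777777777655677776434443333344343434333333
334 3346777777788777765577777777777655676434443443333334343343333
337 CC33357777887777777755667777777777544344443444443444343333333
340 CCCCC2346777777777777765567777777644333333444344444433433333C
343 CCCCCCC333577877778777777655677775444433333334434343333333333
```

The rows show the white tube lying from its foot at about (289,296) to about (235,258). It toppled downhill over the low lip. About 41 s remain, so I'll regrasp it. This time I'll place it with the jaws along the slope, so the downhill finger eases it down. First I'll locate it numerically.

```bash
cat >loc.py <<'E'
from h import *
import cv2
np.set_printoptions(precision=4,suppress=True)
print(manip.get_state()['tool_pos'])
for n in('wrist','top','side'):
    c=calibration(n);im=capture(n);cv2.imwrite(f'pics/L_{n}.png',im[:,:,::-1])
    sat=im.max(2).astype(int)-im.min(2)
    m=((im.min(2)>=205)&(sat<40)).astype(np.uint8)
    m=cv2.morphologyEx(m,cv2.MORPH_OPEN,np.ones((3,3)))
    N,l,st,ce=cv2.connectedComponentsWithStats(m)
    for i in range(1,N):
        if st[i,4]<150: continue
        P=ray(c,ce[i],.05)
        if not(.35<P[0]<.75 and .0<P[1]<.4): continue
        box=cv2.boxPoints(cv2.minAreaRect(np.argwhere(l==i)[:,::-1].astype(np.float32)))
        W=np.array([ray(c,p,.05) for p in box])
        print(n,st[i],'mean',W.mean(0),'sides',np.linalg.norm(np.roll(W,-1,0)-W,axis=1)[:2]);print(box.round(),W[:,:2].tolist())
E
python3 loc.py
```

```text
[0.4623 0.2174 0.2474]
wrist [ 303  211   31   70 1696] mean [0.5664 0.1796 0.05  ] sides [0.1113 0.0362]
[[301. 279.]
 [308. 210.]
 [334. 212.]
 [327. 281.]] [[0.6103063713097268, 0.14051654006059264], [0.5076955302391744, 0.18372742023503416], [0.5216545447061697, 0.21717939878422787], [0.6258723323541056, 0.1768658573205845]]
side [ 232  253   61   43 1084] mean [0.5647 0.1743 0.05  ] sides [0.0481 0.1393]
[[231. 263.]
 [242. 246.]
 [294. 281.]
 [282. 298.]] [[0.6297298987576683, 0.17417641392624655], [0.6270763317814474, 0.12612523022870348], [0.4974611552525874, 0.17705574348305725], [0.5044380576957193, 0.21991902779268202]]
```

>>> servo_tool(steps=[{"translation": [-20, -2, 0], "spin": 0.07}, {"translation": [-30, 0, 0], "spin": 0}, {"translation": [-30, 0, 0], "spin": 0}, {"translation": [-25, 0, 5], "spin": 0}, {"translation": [-6, 0, 5], "spin": 0}], jaw=-0.5)

```text
clock: 23.32
tool_pos: [0.5663, 0.175, 0.2314]
ee_rot: [-0.001, 0.183, 0.983, -0.001]
wrist_force: [-0.6, 1.1, -1.0]
width: 0.0638
finger_force: 0.0
```

>>> servo_tool(steps=[{"translation": [0, 0, 0], "spin": 0}, {"translation": [0, 0, 0], "spin": 0}])

```text
clock: 23.48
tool_pos: [0.5631, 0.1768, 0.2324]
ee_rot: [-0.001, 0.182, 0.983, -0.0]
wrist_force: [0.7, 0.6, 1.5]
width: 0.064
finger_force: 0.0
```

```bash
python3 loc.py; python3 - <<'E'
import cv2
im=cv2.imread('pics/L_wrist.png');g=cv2.cvtColor(im,6);sat=im.max(2).astype(int)-im.min(2)
for r in range(60,300,6): print(r,''.join(('C' if sat[r,c]>60 else '0123456789'[g[r,c]//26]) for c in range(250,420,3)))
E
```

```text
[0.5631 0.1768 0.2324]
wrist [ 310  168   30   51 1268] mean [0.5863 0.1714 0.05  ] sides [0.0684 0.0353]
[[310. 217.]
 [311. 167.]
 [339. 168.]
 [337. 218.]] [[0.610521910315724, 0.14104768781120236], [0.5478370068865247, 0.16839693073261444], [0.5615909247761889, 0.20088380165400577], [0.6251550943654349, 0.17545911027338232]]
side [232 253  36  29 566] mean [0.5929 0.1676 0.05  ] sides [0.0409 0.0779]
[[230. 263.]
 [240. 249.]
 [269. 267.]
 [259. 282.]] [[0.6296996563403932, 0.1749597274454056], [0.6279252741791383, 0.13407110443447845], [0.5550298958907407, 0.16141731493021033], [0.5589897468290705, 0.19985004623363722]]
side [280 260  43  16 285] mean [0.4958 0.1419 0.05  ] sides [0.0824 0.037 ]
[[280. 260.]
 [322. 260.]
 [322. 275.]
 [280. 275.]] [[0.5411291323174561, 0.13719228916139292], [0.46283391772762233, 0.11158551512813575], [0.451808666898733, 0.14692075945638955], [0.5276138280516198, 0.17170222572970417]]
side [229 323  20  14 163] mean [0.5532 0.2991 0.05  ] sides [0.0201 0.036 ]
[[228. 328.]
 [234. 318.]
 [250. 328.]
 [244. 337.]] [[0.5709955188221159, 0.3048886362
[... 2508 characters left out ...]
CCCCCCCCCCCCCCCCCC
234 CC3312CCCCCCCCC3CCCCCCCCCCCCCCCCCCCCCCCCCCCCCCCCCCCCCCCCC
240 CCC33CCCC3CCCCCCCCCCCCCCCCCCCCCCCCCCCCCCCCCCCCCCCCCCCCCCC
246 11333CCCCCCCCCCCCCCCCCCCCCCCCCCCCCCCCCCCCCCCCCCCCCCCCCCCC
252 33101CCCCCCCCCCCCCCCCCCCCCCCCCCCCCCCCCCCCCCC003334CCCCCCC
258 31001CCCCCCCCCCCCCCCCCCCCCCCCCCCCCCCCCCCCCCC000333213CCCC
264 20000CCCCCCCCCCCCCCCCCCCCCCCCCCCCCCCCCCCCCCC00003333001CC
270 00000CCCCCCCCC333223CCCCCCCCCCCCCCCCCCCCCCC2000003333000C
276 00000322333225666665CCCCCCCCCCCCCCCCCCCCCCC10000003333000
282 0000066666666566CCCCCCCCCCCCCCCCCCCCCC3CCCCC0000001333300
288 00003CCCCCCCCC665555CCCCCCCCCCCC3CCCCCCCCCCC0000000233210
294 0001CCCCCCCCCCCCCCCCCCCCCC3CCCCCCCCCCCCCCCCCC000000330000
```

The wrist rows show the tube's top face from the heavy end at about (328,124), foot above it, to the light end at about (323,225).

```bash
python3 - <<'E'
from h import *
np.set_printoptions(precision=4,suppress=True)
s=manip.get_state();c=calibration('wrist');M=rot(s)
for zh,zl in((.061,.048),(.061,.061),(.057,.04)):
  h=ray(c,(328,124),zh);l=ray(c,(323,225),zl);e=h-l
  print(h,l,np.linalg.norm(e),'axis tool',M.T@e/np.linalg.norm(e))
  g=(h+l)/2-e/np.linalg.norm(e)*.033
  print(' grip pt(d=33) rel tool mm',M.T@(g-s['tool_pos'])*1000,'board x',(g-[.469,.215,.031])@[.957,-.29,0])
E
```

```text
[0.5066 0.2073 0.061 ] [0.6297 0.154  0.048 ] 0.13486443482622912 axis tool [ 0.9944  0.0426 -0.0966]
 grip pt(d=33) rel tool mm [-35.966    3.2667 182.9257] board x 0.13747639472672923
[0.5066 0.2073 0.061 ] [0.6245 0.1559 0.061 ] 0.12869791610086465 axis tool [ 0.999   0.0451 -0.0002]
 grip pt(d=33) rel tool mm [-33.3446   3.1516 173.2442] board x 0.13485164767534968
[0.5068 0.2073 0.057 ] [0.6329 0.1528 0.04  ] 0.13849189730196804 axis tool [ 0.9915  0.0418 -0.1229]
 grip pt(d=33) rel tool mm [-37.6787   3.355  189.7959] board x 0.1391922908710156
```

>>> servo_tool(steps=[{"translation": [-18, 2, 20], "spin": 0.043}, {"translation": [-18, 1, 40], "spin": 0}, {"translation": [0, 0, 40], "spin": 0}, {"translation": [0, 0, 40], "spin": 0}, {"translation": [0, 0, 35], "spin": 0}])

```text
clock: 24.05
tool_pos: [0.5969, 0.1667, 0.0589]
ee_rot: [-0.0, 0.203, 0.979, -0.0]
wrist_force: [0.5, 0.4, -0.5]
width: 0.0641
finger_force: 0.0
```

>>> servo_tool(steps=[{"translation": [0, 0, 28], "spin": 0}, {"translation": [0, 0, 20], "spin": 0}, {"translation": [0, 0, 0], "spin": 0}, {"translation": [0, 0, 0], "spin": 0}])

```text
clock: 24.38
tool_pos: [0.5968, 0.1667, 0.0128]
ee_rot: [-0.001, 0.203, 0.979, -0.0]
wrist_force: [0.3, -0.4, 0.7]
width: 0.0639
finger_force: 0.0
```

>>> servo_tool(steps=[{"translation": [0, 0, 0], "spin": 0}, {"translation": [0, 0, 0], "spin": 0}, {"translation": [0, 0, 0], "spin": 0}, {"translation": [0, 0, 0], "spin": 0}, {"translation": [0, 0, 0], "spin": 0}], jaw=1, force=60)

```text
clock: 24.8
tool_pos: [0.5997, 0.1664, 0.0153]
ee_rot: [0.002, 0.203, 0.979, 0.001]
wrist_force: [-0.2, 1.1, 7.3]
width: 0.0341
finger_force: 59.8
```

```bash
python3 st.py
```

```text
24.8 [0.599715   0.16636465 0.01529197] a 2.7318034895560803 spin to -0.295: -3.256381817623506 j [ 0.061  0.218 -0.123  1.225  0.     0.471] 59.836528301239014
move tool [139.26874285  -7.46951878  -0.48258583]
```

>>> servo_tool(steps=[{"translation": [0, 0, 0], "spin": 0}, {"translation": [0, 0, 0], "spin": 0}, {"translation": [0, 0, 3], "spin": 0}, {"translation": [0, 0, 3], "spin": 0}, {"translation": [0, 0, 0], "spin": 0}], jaw=0.05)

```text
clock: 25.22
tool_pos: [0.5973, 0.1662, 0.0058]
ee_rot: [-0.001, 0.203, 0.979, -0.0]
wrist_force: [0.1, -0.4, -0.2]
width: 0.0403
finger_force: 0.0
```

>>> servo_tool(steps=[{"translation": [0, 0, 0], "spin": 0}, {"translation": [0, 0, 0], "spin": 0}, {"translation": [0, 0, 0], "spin": 0}], jaw=1)

```text
clock: 25.47
tool_pos: [0.5976, 0.1662, 0.0064]
ee_rot: [-0.0, 0.203, 0.979, -0.0]
wrist_force: [-1.6, 0.2, -3.0]
width: 0.0342
finger_force: 60.9
```

>>> servo_tool(steps=[{"translation": [0, 0, -10], "spin": 0}, {"translation": [0, 0, -30], "spin": 0}, {"translation": [0, 0, -40], "spin": 0}, {"translation": [0, 0, -40], "spin": 0}, {"translation": [0, 0, -40], "spin": 0}])

```text
clock: 25.88
tool_pos: [0.5974, 0.1662, 0.1688]
ee_rot: [-0.0, 0.203, 0.979, -0.0]
wrist_force: [1.5, -0.0, -3.7]
width: 0.0347
finger_force: 61.2
```

>>> servo_tool(steps=[{"translation": [0, 0, -25], "spin": 0}, {"translation": [0, 0, 0], "spin": 0}], jaw=0.19)

```text
clock: 26.05
tool_pos: [0.6008, 0.1664, 0.1997]
ee_rot: [0.005, 0.203, 0.979, 0.001]
wrist_force: [1.1, 0.5, -2.9]
width: 0.0347
finger_force: 61.2
```

>>> servo_tool(steps=[{"translation": [0, 0, 0], "spin": 0}, {"translation": [0, 0, 0], "spin": 0}], jaw=0.172)

```text
clock: 26.22
tool_pos: [0.5974, 0.1662, 0.1906]
ee_rot: [-0.001, 0.203, 0.979, -0.0]
wrist_force: [-0.3, 0.5, -4.7]
width: 0.0356
finger_force: 25.2
```

```bash
cat >tq.py <<'E'
from h import *
T=[];F=[]
for i in range(4):
  s=manip.get_state();T.append(rot(s).T@s['ft_torque']);F.append(s['wrist_force']);capture('side')
print(s['clock'],np.mean(T,0).round(3),np.mean(F,0).round(2),s['tool_pos'],s['finger_force'])
E
python3 tq.py
```

```text
26.3667 [-0.003 -0.19   0.003] [-0.08  0.11 -5.15] [0.5968299  0.16613312 0.18952515] 24.496092796325684
```

>>> servo_tool(steps=[{"translation": [0, 0, 0], "spin": 0}, {"translation": [0, 0, 0], "spin": 0}, {"translation": [0, 0, 0], "spin": 0}], jaw=0.169)

```text
clock: 26.67
tool_pos: [0.5977, 0.1662, 0.1914]
ee_rot: [-0.0, 0.203, 0.979, -0.0]
wrist_force: [-0.1, 0.6, -3.9]
width: 0.0356
finger_force: 19.6
```

```bash
python3 tq.py
```

```text
26.8167 [-0.015 -0.118 -0.007] [-0.12 -0.04 -3.99] [0.5979177  0.16625202 0.19176593] 19.635225981473923
```

>>> servo_tool(steps=[{"translation": [0, 0, 0], "spin": 0}, {"translation": [0, 0, 0], "spin": 0}, {"translation": [0, 0, 0], "spin": 0}], jaw=0.1675)

```text
clock: 27.12
tool_pos: [0.598, 0.1662, 0.1918]
ee_rot: [0.0, 0.203, 0.979, -0.0]
wrist_force: [-0.6, -0.1, -4.6]
width: 0.0357
finger_force: 17.2
```

```bash
python3 tq.py
```

```text
27.2667 [ 0.012 -0.139 -0.006] [-0.51  0.03 -4.62] [0.59795422 0.16622023 0.19179116] 17.151232659816742
```

>>> servo_tool(steps=[{"translation": [0, 0, 0], "spin": 0}, {"translation": [0, 0, 0], "spin": 0}, {"translation": [0, 0, 0], "spin": 0}], jaw=0.165)

```text
clock: 27.57
tool_pos: [0.598, 0.1662, 0.1918]
ee_rot: [0.0, 0.203, 0.979, -0.0]
wrist_force: [-0.3, 0.5, -4.6]
width: 0.0352
finger_force: 13.2
```

```bash
python3 tq.py
```

```text
27.7167 [ 0.02  -0.105 -0.005] [-0.28 -0.08 -4.62] [0.59795624 0.16620876 0.19177276] 13.302494511008263
```

>>> servo_tool(steps=[{"translation": [0, 0, 0], "spin": 0}, {"translation": [0, 0, 0], "spin": 0}, {"translation": [0, 0, 0], "spin": 0}], jaw=0.163)

```text
clock: 28.02
tool_pos: [0.598, 0.1662, 0.1918]
ee_rot: [0.0, 0.203, 0.979, -0.0]
wrist_force: [-0.0, 0.0, -4.8]
width: 0.036
finger_force: 10.1
```

```bash
python3 tq.py; python3 - <<'E'
import cv2
from h import *
im=capture('side')[:,:,::-1];cv2.imwrite('pics/s11.png',im);g=cv2.cvtColor(im,6);sat=im.max(2).astype(int)-im.min(2)
s=manip.get_state();c=calibration('side');u=proj(c,s['tool_pos']+[0,0,.019]);print(u,[proj(c,s['tool_pos']+[0,0,z]) for z in(.061,-.089)])
x0,y0=int(u[0])-60,int(u[1])-50
for r in range(y0,y0+140,3): print(r,x0,''.join(('C' if sat[r,c]>70 else '0123456789'[g[r,c]//26]) for c in range(x0,x0+120,2)))
E
```

```text
28.1667 [ 0.028 -0.066 -0.003] [-0.34 -0.01 -4.64] [0.59796751 0.16620484 0.19178576] 10.150238201022148
[237.22154158 202.73837074] [array([234.07009197, 183.57312964]), array([244.28475283, 245.69261816])]
152 177 CCCCCCCCCCCCCC111000000111001100101011011003CCCCCC3CCCCCCCCC
155 177 CCCCCCCCCCCCCC1210110010010100001000102C101CCCCCCC3CCCCCCCCC
158 177 CCCCCCCCCCCCCC2111010011011100001101113C101CCCCCCC42CCCCCCCC
161 177 CCCCCCCCCCCC3221111101001001110001111111002CCCCCCCC2CCCCCCCC
164 177 CCCCCCCCCCC3222122110000110100000010011001CCCCCCCCCC2CCCCCCC
167 177 CCCCCCC224442122CC100010010011110011001112CCCCCCCCCC32CCCCCC
170 177 CCCCCCC134321112CC110100010123C20100002CCCCCCCCCCCCCC2CCCCCC
173 177 CCCCCCCC221101113C200010110255CC101111CCCCCCCCCCCCCCCC2CCCCC
176 177 CCCCCCCCC2110101CC21010011025542000112CCCCCCCCCCCCCCCC42CCCC
179 177 CCCCCCCCCC2110011C51111011244455101232CCCCCCCCCCCCCCCCC22111
182 177 CCCCCCCCCCCC11100121001001256555410132CCCCCCCCCCCCCCCCC42100
185 177 CCCCCCCCCCCCC1011001101111455556531133CCCCCCCCCCCCCCCCCC3100
188 177 CCCCCCCCCCCCCC210011010101466655652023CCCCCCCCCCCCCCCCCC
[... 1650 characters left out ...]
CCCC755788
263 177 CCCCCCCCCCCCCCCCCCCCCCCCCCCCCCCCCCCCCCCCCCCCCCCCCCCCC3478888
266 177 CCCCCCCCCCCCCCCCCCCCCCCCCCCCCCCCCCCCCCCCCCCCCCCCCCC433357888
269 177 CCCCCCCCCCCCCCCCCCCCCCCCCCCCCCCCCCCCCCCCCCCCCCCCCC4333334776
272 177 CCCCCCCCCCCCCCCCCCCCCCCCCCCCCCCCCCCCCCCCCCCCCCCC433333367888
275 177 CCCCCCCCCCCCCCCCCCCCCCCCCCCCCCCCCCCC33333CCCCCC4333333333333
278 177 CCCCCCCCCCCCCCCCCCCCCCCCCCCCCCCCCC33333333333333333333332333
281 177 CCCCCCCCCCCCCCCCCCCCCCCCCCCCCCCCC333333333333333333333333332
284 177 CCCCCCCCCCCCCCCCCCCCCCCCCCCCCCCCCC33333333333344333333333333
287 177 CCCCCCCCCCCCCCCCCCCCCCCCCCCCCCCCCCCC333334434433443322233333
290 177 CCCCCCCCCCCCCCCCCCCCCCCCCCCCCCCCCCCCC33344444444343343332333
```

The gradual easing works. The float is creeping upright, with its bottom still leaning about 15° toward +tool x. I'll ease slightly more.

>>> servo_tool(steps=[{"translation": [0, 0, 0], "spin": 0}, {"translation": [0, 0, 0], "spin": 0}, {"translation": [0, 0, 0], "spin": 0}], jaw=0.1615)

```text
clock: 28.52
tool_pos: [0.5979, 0.1662, 0.1918]
ee_rot: [0.0, 0.203, 0.979, -0.0]
wrist_force: [-0.4, -0.1, -4.9]
width: 0.036
finger_force: 7.8
```

```bash
python3 tq.py
```

```text
28.6667 [-0.032 -0.109 -0.008] [-0.38  0.06 -4.73] [0.5979228  0.16620765 0.19177518] 7.860629707574844
```

>>> servo_tool(steps=[{"translation": [0, 0, 0], "spin": 0}, {"translation": [0, 0, 0], "spin": 0}], jaw=0.1605)

```text
clock: 28.88
tool_pos: [0.5979, 0.1662, 0.1918]
ee_rot: [-0.0, 0.203, 0.979, -0.0]
wrist_force: [0.2, -0.4, -4.0]
width: 0.0359
finger_force: 6.1
```

```bash
cat >ax.py <<'E'
import cv2
from h import *
# grey (unsaturated) mid-bright float region under grip in side view -> centreline fit vs predicted lean
import sys
s=manip.get_state();c=calibration('side');im=capture('side').astype(int)
g=im.mean(2);sat=im.max(2)-im.min(2);M=rot(s);tp=s['tool_pos']
m=((g>110)&(g<185)&(sat<45)).astype(np.uint8)
m=cv2.morphologyEx(m,cv2.MORPH_OPEN,np.ones((3,3)))
u=proj(c,tp+[0,0,-.02]).round().astype(int)
N,l,st,ce=cv2.connectedComponentsWithStats(m)
i=np.bincount(l[u[1]-4:u[1]+5,u[0]-4:u[0]+12][l[u[1]-4:u[1]+5,u[0]-4:u[0]+12]>0].ravel()).argmax()
print('blob',st[i],ce[i])
rows=range(int(proj(c,tp)[1]),int(proj(c,tp+[0,0,-.05])[1]))
w=[(r,np.where(l[r]==i)[0]) for r in rows]
w=[(r,a.min(),a.max()) for r,a in w if len(a)]
w=np.array(w);L=np.polyfit(w[:,0],w[:,1],1)[0];Rr=np.polyfit(w[:,0],w[:,2],1)[0]
print('edge slopes dx/drow',L,Rr,'rows',w[0],w[-1])
for deg in(-10,-5,0,5,10,15):
  t=np.radians(deg);d=proj(c,tp+.08*(M[:,0]*np.sin(t)-[0,0,np.cos(t)]))-proj(c,tp);print(deg,round(d[0]/d[1],3),end='; ')
print()
E
python3 tq.py; python3 ax.py
```

```text
29.0333 [-0.007 -0.028  0.001] [ 0.32  0.03 -3.82] [0.5979904  0.16620577 0.19179246] 6.2101029977202415
blob [ 221  173   43   77 1624] [241.78571429 216.71551724]
edge slopes dx/drow 0.4155844155844132 0.4129870129870099 rows [210 222 252] [230 231 259]
-10 0.004; -5 0.089; 0 0.164; 5 0.232; 10 0.293; 15 0.35;
```

The lean is about 18–20° toward +tool x, and the trip back to the board is along +tool x. A brisk start with a gentle stop should swing it more upright.

>>> servo_tool(steps=[{"translation": [30, -2, 0], "spin": 0}, {"translation": [38, -3, 0], "spin": 0}, {"translation": [32, -3, 0], "spin": 0}, {"translation": [22, -2, 0], "spin": 0}, {"translation": [14, -2, 0], "spin": 0}], jaw=0.1615)

```text
clock: 29.55
tool_pos: [0.4662, 0.2103, 0.192]
ee_rot: [-0.0, 0.203, 0.979, 0.0]
wrist_force: [-0.1, 1.6, -4.7]
width: 0.0359
finger_force: 3.7
```

>>> servo_tool(steps=[{"translation": [8, 0, 0], "spin": 0}, {"translation": [4, 0, 0], "spin": 0}, {"translation": [2, 0, 0], "spin": 0}, {"translation": [0, 0, 0], "spin": 0}], jaw=0.166)

```text
clock: 29.88
tool_pos: [0.4561, 0.2149, 0.1919]
ee_rot: [0.0, 0.204, 0.979, -0.0]
wrist_force: [0.2, 0.1, -4.7]
width: 0.036
finger_force: 7.1
```

```bash
python3 tq.py; python3 ax.py; python3 - <<'E'
import cv2
from h import *
im=capture('side')[:,:,::-1];cv2.imwrite('pics/s12.png',im);g=cv2.cvtColor(im,6);sat=im.max(2).astype(int)-im.min(2)
s=manip.get_state();c=calibration('side');u=proj(c,s['tool_pos']+[0,0,.019]);print(u)
x0,y0=int(u[0])-40,int(u[1])-36
for r in range(y0,y0+110,3): print(r,x0,''.join(('C' if sat[r,c]>70 else '0123456789'[g[r,c]//26]) for c in range(x0,x0+100,2)))
E
```

```text
30.0333 [-0.012 -0.09   0.013] [ 0.35 -0.36 -4.23] [0.45634368 0.21461083 0.1916867 ] 7.029259465634823
blob [ 279  222   50   75 1693] [302.23213231 263.18310691]
edge slopes dx/drow -0.3774436090225597 0.2172932330827004 rows [250 285 315] [269 279 318]
-10 -0.21; -5 -0.089; 0 0.014; 5 0.105; 10 0.186; 15 0.261; 
[307.71910482 242.41165135]
206 267 CC3CC5432111000000011001100000123CCCCCCCCCCCCCCCCC
209 267 C222444322110101000001321000002CCCCCCCCCCCCCCCCCCC
212 267 2124443221110111111001221110113CCCCCCCCCCCCCCCCCCC
215 267 C22332111111001100010110000113CCCCCCCCCCCCCCCCCCCC
218 267 43111111111110101000121000123466777CCCCCCCCCCCCCCC
221 267 221111110001010011114530000133CCCCCCCCCCCCCCCCCCCC
224 267 22210111000000111002555310013CCCCCCCCCCCCCCCCCCCCC
227 267 CCCC2100000001011113555300014CCCCCCCC22CCCCCCCCCCC
230 267 CCCC4311100110000014545410014CCCCCCCCCCCC32CCCCCCC
233 267 4444322421101000112345553212CCCCCCCCCCCCCCCCCC322C
236 267 322212CC543100001334555543335CCCCCCCCCCCCCCCCCCCCC
239 267 1112CCCC555410001333555543333CCCCCCCCCCCCCCCCCCCCC
242 267 CCCCCCCC655520111343555565333CCCCCCCCCC
[... 727 characters left out ...]
 568888888887655555555555545556778877877776556777CC
284 267 78888888888764555555555556777765667887777888764567
287 267 88888876567787645555554568777787775567787888888775
290 267 88888888875567775445544455678888787776456788888888
293 267 88778888788876455665577877755678877654345556788888
296 267 88765677888878776556788788887765565333333467657888
299 267 88888765578878888887535788888887632233333467888888
302 267 88887788765577888875433235666755433332225677777788
305 267 56778888777765577744333333322333333333332223333333
308 267 77656788777788753233333333333322333333333333333333
311 267 77887656778777764333333433333333322333333333333333
314 267 78888777656788776544433333333333333322233333333333
```

The side rows now show near-vertical edges, a lean of about 4°. Next I'll turn the jaws along the slope.

>>> servo_tool(steps=[{"translation": [0, 0, 0], "spin": 0.06}, {"translation": [0, 0, 0], "spin": 0.12}, {"translation": [0, 0, 0], "spin": 0.12}, {"translation": [0, 0, 0], "spin": 0.12}, {"translation": [0, 0, 0], "spin": 0.12}], jaw=0.169)

```text
clock: 30.6
tool_pos: [0.4558, 0.2149, 0.1917]
ee_rot: [-0.0, 0.46, 0.888, -0.0]
wrist_force: [0.1, 0.6, -3.9]
width: 0.0356
finger_force: 9.3
```

>>> servo_tool(steps=[{"translation": [0, 0, 0], "spin": 0.12}, {"translation": [0, 0, 0], "spin": 0.12}, {"translation": [0, 0, 0], "spin": 0.12}, {"translation": [0, 0, 0], "spin": 0.12}, {"translation": [0, 0, 0], "spin": 0.12}])

```text
clock: 31.02
tool_pos: [0.4558, 0.2149, 0.1917]
ee_rot: [-0.0, 0.702, 0.712, -0.0]
wrist_force: [-0.3, -0.6, -4.2]
width: 0.0358
finger_force: 9.3
```

>>> servo_tool(steps=[{"translation": [0, 0, 10], "spin": 0.12}, {"translation": [0, 0, 15], "spin": 0.12}, {"translation": [0, 0, 15], "spin": 0.075}, {"translation": [0, 0, 5], "spin": 0}, {"translation": [0, 0, 0], "spin": 0}])

```text
clock: 31.43
tool_pos: [0.4548, 0.2147, 0.1453]
ee_rot: [-0.001, 0.802, 0.597, -0.001]
wrist_force: [-0.4, -0.4, -2.9]
width: 0.0355
finger_force: 9.4
```

```bash
python3 st.py; python3 tq.py; python3 - <<'E'
import cv2
from h import *
im=capture('side')[:,:,::-1];cv2.imwrite('pics/s13.png',im);g=cv2.cvtColor(im,6);sat=im.max(2).astype(int)-im.min(2)
s=manip.get_state();c=calibration('side');M=rot(s);tp=s['tool_pos'];u=proj(c,tp+[0,0,.019])
# predicted tube corners if plumb and centred with grip at 33
for h in(.019+.034,.019-.1): print([proj(c,tp+[0,0,h]+.018*(i*M[:,0]+j*M[:,1])).round().tolist() for i,j in((1,-1),(1,1),(-1,1),(-1,-1))])
x0,y0=int(u[0])-40,int(u[1])-30
for r in range(y0,y0+110,3): print(r,x0,''.join(('C' if sat[r,c]>70 else '0123456789'[g[r,c]//26]) for c in range(x0,x0+100,2)))
E
```

```text
31.4333 [0.45476105 0.21467951 0.14529857] a 1.279215027773397 spin to -0.295: -4.70897027940619 j [ 0.18  -0.194 -0.301  1.467 -0.     2.043] 9.4250463321805
move tool [ 4.40019224 13.54575028 -0.03706908]
31.5833 [0.008 0.037 0.018] [ 0.02 -0.11 -3.85] [0.45609655 0.21501192 0.14775236] 9.42569699138403
[[310.0, 259.0], [291.0, 249.0], [305.0, 235.0], [324.0, 245.0]]
[[311.0, 310.0], [294.0, 300.0], [306.0, 286.0], [322.0, 295.0]]
230 267 CCCC43111111101013CC11111000001CC2221222112CCCCCCC
233 267 5444322CCC31010113CCC1110010012CC22110112CCCCCC2CC
236 267 322212CCCCC1101101CCC2001101102C32100012CCCCCCCCCC
239 267 2222CCCCCCCC221001CC51100000111CC201102CCCCCCCCCCC
242 267 CCCCCCCCCCCC23100145410000000012200002CCCCCCCCCCCC
245 267 CCCCCCCCCCCC3310135553100001111100112CCCCCCCCCCCCC
248 267 CCCCCCCCCCCC33101345555311000110101CCCCCCCCCCCCCCC
251 267 CCCCCCCCCCCCC310145545542101110101CCCCCCCCCCCCCCCC
254 267 CCCCCCCCCCCC7412C5556554331110012CCCCCCCCCCCCCCCCC
257 267 CCCCCCCCCC7754467665555444100035CCCCCCCCCCCCCCCCCC
260 267 CCCCCCCCC76578876665566444110245CCCCCCCCCCCCCCCCCC
263 267 CCCCCC
[... 819 characters left out ...]
 56788888877743334433454554322333333333333233433333
308 267 87556788887864433333334543333222333333333334333333
311 267 88887656788888776643333333333333322333333343333333
314 267 88888877667788777874433233343333333322333333333333
317 267 88878888877556778864444433333334333333334343333333
320 267 65678888888876557764444444433333333333343344333333
323 267 87655678888778876544444444444433233333343433333333
326 267 78887656777778788874333444444444433344334333333333
329 267 78888887656777888874443333444444444443433433C33333
332 267 77888777877656787764444443333444444444443333333332
335 267 55778887788887656764444444443333444444444333333323
338 267 87655678878888776544444444444444444444433333333333
```

The float now hangs plumb: its bottom corner at about (313,309) matches the predicted (311,310). The jaws lie along the slope. Lowering to contact.

>>> servo_tool(steps=[{"translation": [0, 0, 8], "spin": 0.003}, {"translation": [0, 0, 5], "spin": 0}, {"translation": [0, 0, 3], "spin": 0}, {"translation": [0, 0, 2], "spin": 0}, {"translation": [0, 0, 0], "spin": 0}])

```text
clock: 32.1
tool_pos: [0.4575, 0.2153, 0.1309]
ee_rot: [0.001, 0.804, 0.595, 0.002]
wrist_force: [1.8, 1.0, 10.3]
width: 0.0357
finger_force: 11.7
```

>>> servo_tool(steps=[{"translation": [0, 0, 1.5], "spin": 0}, {"translation": [0, 0, 1.5], "spin": 0}, {"translation": [0, 0, 0], "spin": 0}])

```text
clock: 32.35
tool_pos: [0.458, 0.2155, 0.1287]
ee_rot: [0.001, 0.804, 0.595, 0.003]
wrist_force: [0.2, 0.2, 14.1]
width: 0.0352
finger_force: 13.5
```

>>> servo_tool(steps=[{"translation": [0, 0, 1.5], "spin": 0}, {"translation": [0, 0, 1.5], "spin": 0}, {"translation": [0, 0, 0], "spin": 0}])

```text
clock: 32.6
tool_pos: [0.4582, 0.2156, 0.1261]
ee_rot: [0.001, 0.804, 0.595, 0.003]
wrist_force: [1.3, 1.5, 16.7]
width: 0.0357
finger_force: 15.3
```

>>> servo_tool(steps=[{"translation": [0, 0, -2], "spin": 0}, {"translation": [0, 0, 0], "spin": 0}], jaw=0.165)

```text
clock: 32.77
tool_pos: [0.4569, 0.2152, 0.1263]
ee_rot: [0.001, 0.804, 0.595, 0.002]
wrist_force: [-0.3, 0.6, 8.7]
width: 0.0357
finger_force: 11.8
```

>>> servo_tool(steps=[{"translation": [0, 0, 0], "spin": 0}, {"translation": [0, 0, 0], "spin": 0}], jaw=0.16)

```text
clock: 32.93
tool_pos: [0.4565, 0.2151, 0.1258]
ee_rot: [0.001, 0.804, 0.595, 0.001]
wrist_force: [0.6, -0.5, 6.2]
width: 0.0362
finger_force: 4.9
```

>>> servo_tool(steps=[{"translation": [0, 0, 0], "spin": 0}, {"translation": [0, 0, 0], "spin": 0}], jaw=0.155)

```text
clock: 33.1
tool_pos: [0.4556, 0.2149, 0.1246]
ee_rot: [0.0, 0.804, 0.595, -0.0]
wrist_force: [0.7, -0.3, -0.2]
width: 0.0362
finger_force: 0.2
```

>>> servo_tool(steps=[{"translation": [0, 0.5, 0], "spin": 0}, {"translation": [0, 0.5, 0], "spin": 0}, {"translation": [0, 0, 0], "spin": 0}], jaw=0.12)

```text
clock: 33.35
tool_pos: [0.4564, 0.2146, 0.1244]
ee_rot: [-0.0, 0.804, 0.595, -0.0]
wrist_force: [0.8, 0.0, 0.1]
width: 0.038
finger_force: 0.2
```

```bash
cat >dump.py <<'E'
import cv2
from h import *
im=capture('side')[:,:,::-1];g=cv2.cvtColor(im,6);sat=im.max(2).astype(int)-im.min(2)
for r in range(236,318,4): print(r,260,''.join(('C' if sat[r,c]>70 else '0123456789'[g[r,c]//26]) for c in range(260,350,2)))
E
python3 st.py; python3 dump.py
```

```text
33.35 [0.45642106 0.21458854 0.124418  ] a 1.2737334668045874 spin to -0.295: -4.714451840374998 j [ 0.18  -0.19  -0.335  1.427 -0.     2.048] 0.15745387645438313
move tool [ 4.07545693e+00  1.19075416e+01 -6.84604265e-03]
236 260 22332221111111101000100100011010111122224C21C
240 260 C322223CCCC2211110013CC110000001002C221122211
244 260 CCCCCCCCCCCCCC11101113C42111011001CC21110122C
248 260 CCCCCCCCCCCCCCC2210014552111101001342001113CC
252 260 CCCCCCCCCCCCCCC33210255554211001101210001CCCC
256 260 CCCCCCCCCCCCCC64320035555552111111100102CCCCC
260 260 CCCCCCCCCCCC77565201466556531110110012CCCCCCC
264 260 CCCCCCCCCCC7578875577665665332110111CCCCCCCCC
268 260 CCCCCCCC775688888877766566533310025CCCCCCCCCC
272 260 CCCCCCC767888888888766665653431135555777CCCCC
276 260 CCCCC7568888887888876655665544455578887655777
280 260 CCC766888888888765676566655665555678888888765
284 260 C76688888888888888876666655565555555678887888
288 260 668888888886556888876656665655555688876557788
292 260 788888888888888765666665665655555788877887765
296 260 888888766778888888766566666555555445678888888
300 260 888888888865578875456566666655554333333455777
304 260 875678878888876433455556656655543333333333322
308 260 888876567888888764433355555655433222333333333
312 260 888888887656788888877433345543343333332233334
316 260 556888888788765678878644443333334433333433333
```

>>> servo_tool(steps=[{"translation": [0, 0.7, 0], "spin": 0}, {"translation": [0, 0.7, 0], "spin": 0}, {"translation": [0, 0, 0], "spin": 0}], jaw=0.07)

```text
clock: 33.65
tool_pos: [0.458, 0.2142, 0.1247]
ee_rot: [0.0, 0.804, 0.595, -0.0]
wrist_force: [-0.9, -0.6, -0.3]
width: 0.0397
finger_force: 0.2
```

>>> servo_tool(steps=[{"translation": [0, 0.7, 0], "spin": 0}, {"translation": [0, 0.7, 0], "spin": 0}, {"translation": [0, 0, 0], "spin": 0}], jaw=0.02)

```text
clock: 33.9
tool_pos: [0.4594, 0.2138, 0.1248]
ee_rot: [0.0, 0.804, 0.595, -0.0]
wrist_force: [1.0, -0.1, -0.7]
width: 0.0423
finger_force: 0.2
```

>>> servo_tool(steps=[{"translation": [0, 0.7, 0], "spin": 0}, {"translation": [0, 0.7, 0], "spin": 0}, {"translation": [0, 0, 0], "spin": 0}], jaw=-0.03)

```text
clock: 34.15
tool_pos: [0.4607, 0.2134, 0.1248]
ee_rot: [0.0, 0.804, 0.595, 0.0]
wrist_force: [-0.3, 0.2, -0.2]
width: 0.0443
finger_force: 0.2
```

>>> servo_tool(steps=[{"translation": [0, 0.7, 0], "spin": 0}, {"translation": [0, 0.7, 0], "spin": 0}, {"translation": [0, 0, 0], "spin": 0}], jaw=-0.08)

```text
clock: 34.4
tool_pos: [0.462, 0.213, 0.1248]
ee_rot: [0.0, 0.804, 0.595, 0.0]
wrist_force: [0.7, -0.4, -0.1]
width: 0.0461
finger_force: 0.2
```

```bash
python3 dump.py
```

```text
236 260 22332221111100110121101111001001112221222112C
240 260 C322223CCCCC1110112CCC111001100112322111121CC
244 260 CCCCCCCCCCCC3111001C5200001110011332101112CCC
248 260 CCCCCCCCCCCCC3310145530000011111013101001CCCC
252 260 CCCCCCCCCCCCC331014556553311111001111111CCCCC
256 260 CCCCCCCCCCCCCC3101555544554110010111112CCCCCC
260 260 CCCCCCCCCCCC7642476666665542110111101CCCCCCCC
264 260 CCCCCCCCCC7657888866666655534210011CCCCCCCCCC
268 260 CCCCCCCCC75788888766656556534211157CCCCCCCCCC
272 260 CCCCCCC757888888887666565553421257555777CCCCC
276 260 CCCCC7578888877888766566565555556788887655777
280 260 CCC766888888888765565556566555556778888888765
284 260 C75688888888888888766566565555556765678887888
288 260 668888888886556888765666656555556888876557788
292 260 788888888888888765666565565555556788878888765
296 260 888888766778888876666556665555555655678888888
300 260 888888888875577643456666666555544333543334555
304 260 875578888888863333454566666555443333333333322
308 260 888876567887888767633455555554433222333333334
312 260 888888887655788888764433345543334333332333434
316 260 556888888888765677775444443333333334343333333
```

It is leaning onto the downhill finger at 0.2 N and following it down, so I'll continue.

>>> servo_tool(steps=[{"translation": [0, 0.7, 0], "spin": 0}, {"translation": [0, 0.7, 0], "spin": 0}, {"translation": [0, 0, 0], "spin": 0}], jaw=-0.12)

```text
clock: 34.7
tool_pos: [0.4634, 0.2126, 0.1248]
ee_rot: [0.0, 0.804, 0.595, 0.0]
wrist_force: [0.4, -0.0, -0.6]
width: 0.0481
finger_force: 0.2
```

>>> servo_tool(steps=[{"translation": [0, 0.5, 0], "spin": 0}, {"translation": [0, 0.5, 0], "spin": 0}, {"translation": [0, 0, 0], "spin": 0}], jaw=-0.15)

```text
clock: 34.95
tool_pos: [0.4643, 0.2123, 0.1248]
ee_rot: [0.0, 0.804, 0.595, -0.0]
wrist_force: [0.6, 0.1, 0.4]
width: 0.0492
finger_force: 0.2
```

>>> servo_tool(steps=[{"translation": [0, 0.5, 0], "spin": 0}, {"translation": [0, 0.5, 0], "spin": 0}, {"translation": [0, 0, 0], "spin": 0}], jaw=-0.18)

```text
clock: 35.2
tool_pos: [0.4652, 0.212, 0.1248]
ee_rot: [0.0, 0.804, 0.595, -0.0]
wrist_force: [0.5, 0.3, 0.2]
width: 0.05
finger_force: 0.2
```

>>> servo_tool(steps=[{"translation": [0, 0.5, 0], "spin": 0}, {"translation": [0, 0.5, 0], "spin": 0}, {"translation": [0, 0, 0], "spin": 0}], jaw=-0.21)

```text
clock: 35.45
tool_pos: [0.4662, 0.2117, 0.1248]
ee_rot: [0.0, 0.804, 0.595, 0.0]
wrist_force: [1.3, 0.3, -0.1]
width: 0.0517
finger_force: 0.2
```

>>> servo_tool(steps=[{"translation": [0, 0.5, 0], "spin": 0}, {"translation": [0, 0.5, 0], "spin": 0}, {"translation": [0, 0, 0], "spin": 0}], jaw=-0.24)

```text
clock: 35.7
tool_pos: [0.4672, 0.2114, 0.1248]
ee_rot: [0.0, 0.804, 0.595, 0.0]
wrist_force: [-0.3, 0.1, -1.0]
width: 0.0533
finger_force: 0.2
```

```bash
python3 dump.py
```

```text
236 260 2233322111100012CCC21101100101111222222221CCC
240 260 C322223CCC1000002CCC311101110101231111112CCCC
244 260 CCCCCCCCCCC321000100000111111011111110112CCCC
248 260 CCCCCCCCCCC321134100000011001C2101111111CCCCC
252 260 CCCCCCCCCCC4325553100000231111010011111CCCCCC
256 260 CCCCCCCCCCCC31345555555555311010101112CCCCCCC
260 260 CCCCCCCCCCCC775655545555453211111111CCCCCCCCC
264 260 CCCCCCCCCCC75786655555555544310013CCCCCCCCCCC
268 260 CCCCCCCCC75788866566555555433111477CCCCCCCCCC
272 260 CCCCCCC757888887655665555543324777555777CCCCC
276 260 CCCCC7568888887765656656555555678888887655777
280 260 CCC766888888888766566555555555567788888888765
284 260 C76688888888888876555556555555677765678887888
288 260 668888888886556886565556555565568888876557788
292 260 788888888888888765665655655555567888878887765
296 260 888888766778888655565555555555567765678888888
300 260 888888888765564444565666565555544433332223343
304 260 875678888888543333455665655555543333334333322
308 260 888876567888888774445555565544333223333333333
312 260 888888887656788887544433455543333433332233333
316 260 556788888788765677754444443333343344343333334
```

>>> servo_tool(steps=[{"translation": [0, 0.5, 0], "spin": 0}, {"translation": [0, 0.5, 0], "spin": 0}, {"translation": [0, 0, 0], "spin": 0}], jaw=-0.27)

```text
clock: 36.0
tool_pos: [0.4681, 0.2111, 0.1248]
ee_rot: [0.0, 0.804, 0.595, -0.0]
wrist_force: [1.2, 0.7, -0.2]
width: 0.0544
finger_force: 0.2
```

>>> servo_tool(steps=[{"translation": [0, 0.5, 0], "spin": 0}, {"translation": [0, 0.5, 0], "spin": 0}, {"translation": [0, 0, 0], "spin": 0}], jaw=-0.3)

```text
clock: 36.25
tool_pos: [0.4691, 0.2108, 0.1248]
ee_rot: [0.0, 0.804, 0.595, -0.0]
wrist_force: [-0.1, 0.9, 0.4]
width: 0.0554
finger_force: 0.2
```

```bash
python3 dump.py; python3 - <<'E'
from h import *
s=manip.get_state();print(s['finger_force'],s['width'],s['tool_pos'])
c=calibration('side');d=np.array([.957,-.29,0]);f=np.array([.458,.215,.033])
for deg in(0,5,8,10,12,15,18):
  t=np.radians(deg);n=d*np.sin(t)+np.array([0,0,np.cos(t)]);v=proj(c,f+.13*n)-proj(c,f+.02*n);print(deg,round(-v[0]/-v[1]*1,3),end='; ')
E
```

```text
236 260 2233222111100012CCC21011011011011221112213CCC
240 260 C222223CCC111001CCCCC21101200001121111112CCCC
244 260 CCCCCCCCCC331000100000100100000111111111CCCCC
248 260 CCCCCCCCCC3310210000000010013C1110101003CCCCC
252 260 CCCCCCCCCCC3355300000002531011100110002CCCCCC
256 260 CCCCCCCCCCC54565543334555431111110111CCCCCCCC
260 260 CCCCCCCCCCCC665445555554553211001112CCCCCCCCC
264 260 CCCCCCCCCCC7555556555455553431101CCCCCCCCCCCC
268 260 CCCCCCCCC75788655565655555343101577CCCCCCCCCC
272 260 CCCCCC7757888876655555555544326887655777CCCCC
276 260 CCCCC7568888887655655555555556788888887655777
280 260 CCC766888888888665656555555555567788888888765
284 260 C76688888888888765555565555555687765678887888
288 260 667888888886556875566556555555678888876557788
292 260 788888888888888766566555655555567788888888765
296 260 888888766778887445656555555665567765678888888
300 260 888888888775543444666655555565544333332223344
304 260 875678888887543333456666565555543333333333322
308 260 888876567888888754445555655544333223333433343
312 260 888888887655788887544444555543334333332233334
316 260 556888888888765677644444444323334343333333344
0.2549145395641972 0.055652775400133796 [0.46901965 0.21086051 0.12476407]
0 0.017; 5 0.132; 8 0.194; 10 0.233; 12 0.27; 15 0.324; 18 0.375;
```

The edge slopes now give about 8–10°, close to the plate's 10°. I'll continue with small steps until the finger leaves it.

>>> servo_tool(steps=[{"translation": [0, 0.5, 0], "spin": 0}, {"translation": [0, 0.5, 0], "spin": 0}, {"translation": [0, 0, 0], "spin": 0}], jaw=-0.32)

```text
clock: 36.55
tool_pos: [0.4699, 0.2105, 0.1248]
ee_rot: [0.0, 0.804, 0.595, -0.0]
wrist_force: [0.4, 0.0, -0.1]
width: 0.0565
finger_force: 0.0
```

>>> servo_tool(steps=[{"translation": [0, 0.5, 0], "spin": 0}, {"translation": [0, 0.5, 0], "spin": 0}, {"translation": [0, 0, 0], "spin": 0}], jaw=-0.34)

```text
clock: 36.8
tool_pos: [0.471, 0.2102, 0.1248]
ee_rot: [0.0, 0.804, 0.595, -0.0]
wrist_force: [0.0, -0.6, 0.3]
width: 0.0573
finger_force: 0.0
```

```bash
cat >edge.py <<'E'
from h import *
import cv2
im=np.mean([capture('side') for _ in range(3)],0);cv2.imwrite('pics/e.png',im[:,:,::-1])
g=cv2.GaussianBlur(im.mean(2).astype(np.float32),(1,5),0)
L=[];Rr=[]
for r in range(270,295):
    gr=np.gradient(g[r]);a=slice(280,300);b=slice(312,330)
    # left: board (bright) -> float (darker): most negative; right: most positive
    w=np.clip(-gr[a],0,None)**2;L.append((r,(w*np.arange(280,300)).sum()/w.sum()))
    w=np.clip(gr[b],0,None)**2;Rr.append((r,(w*np.arange(312,330)).sum()/w.sum()))
for n,e in(('L',L),('R',Rr)):
    e=np.array(e);x0,y0=0,0
    p=np.polyfit(e[:,0],e[:,1],1);print(n,'slope',p[0].round(3),'at270,294',np.polyval(p,[270,294]).round(1))
s=manip.get_state();print(s['clock'],s['finger_force'],s['width'])
E
python3 edge.py; python3 dump.py | head -12
```

```text
L slope 0.092 at270,294 [287.4 289.6]
R slope 0.215 at270,294 [318.6 323.7]
36.95 0.0 0.05733267217067713
236 260 223322211100011CCCC2111100111011111111222CCCC
240 260 C322223CC221100CCCCCC2111211111111111111CCCCC
244 260 CCCCCCCCC3310000000000111100110111100112CCCCC
248 260 CCCCCCCCC3310110000000011111CC110001111CCCCCC
252 260 CCCCCCCCCC42355100000014521011110100113CCCCCC
256 260 CCCCCCCCCCC45555322235554420110110002CCCCCCCC
260 260 CCCCCCCCCCCC65545555554455331011001CCCCCCCCCC
264 260 CCCCCCCCCCC6555665544555553421013CCCCCCCCCCCC
268 260 CCCCCCCCC75687655655655555342013687CCCCCCCCCC
272 260 CCCCCCC756888865566555555544347887555777CCCCC
276 260 CCCCC7568888886665555555555556888888877655777
280 260 CCC767888888888665555555555555567788888888775[ WARN:0@1.457] global loadsave.cpp:1063 imwrite_ Unsupported depth image for selected encoder is fallbacked to CV_8U.
```

Finger force dropped to 0.0, so it stands flush on its own. I'll open well clear and then rise.

>>> servo_tool(steps=[{"translation": [0, 1, 0], "spin": 0}, {"translation": [0, 1, 0], "spin": 0}, {"translation": [0, 1, 0], "spin": 0}, {"translation": [0, 0, 0], "spin": 0}], jaw=-0.8)

```text
clock: 37.33
tool_pos: [0.4739, 0.2093, 0.1247]
ee_rot: [0.0, 0.804, 0.595, -0.0]
wrist_force: [0.2, -0.3, -0.5]
width: 0.0768
finger_force: 0.0
```

>>> servo_tool(steps=[{"translation": [0, 1, -4], "spin": 0}, {"translation": [0, 1, -10], "spin": 0}, {"translation": [0, 0, -20], "spin": 0}, {"translation": [0, 0, -30], "spin": 0}, {"translation": [0, 0, -35], "spin": 0}])

```text
clock: 37.75
tool_pos: [0.4748, 0.2086, 0.2244]
ee_rot: [-0.0, 0.804, 0.595, -0.001]
wrist_force: [0.6, -0.7, -0.2]
width: 0.0765
finger_force: 0.0
```

>>> servo_tool(steps=[{"translation": [0, 0, -25], "spin": 0}, {"translation": [0, 0, 0], "spin": 0}, {"translation": [0, 0, 0], "spin": 0}])

```text
clock: 38.0
tool_pos: [0.4768, 0.209, 0.2512]
ee_rot: [0.001, 0.804, 0.595, 0.002]
wrist_force: [0.1, 1.1, -0.2]
width: 0.0771
finger_force: 0.0
```

```bash
python3 edge.py 2>/dev/null; python3 dump.py; python3 - <<'E'
from h import *
c=calibration('side');d=np.array([.957,-.29,0]);f=np.array([.458,.215,.033])
for deg in(0,5,10,15):
  t=np.radians(deg);n=d*np.sin(t)+np.array([0,0,np.cos(t)]);print(deg,proj(c,f+.15*n))
print(manip.get_state()['wrist_force'],manip.get_state()['tool_pos'])
E
```

```text
L slope 0.121 at270,294 [287.1 290. ]
R slope 0.248 at270,294 [318. 324.]
38.15 0.0 0.07676696110254272
236 260 2223222123CCCCCCCCCCCCCCCC763334CCCCCCCCCCCCC
240 260 3322223CCCCCCCCCCCCCCCCCCC6743334CCCCCCCCCCCC
244 260 CCCCCCCCCCCCCCC310000014CCC433333CCCCCCCCCCCC
248 260 CCCCCCCCCCCCCC4000000002555CCCCCCCCCCCCCCCCCC
252 260 CCCCCCCCCCCCC54100000014554CCCCCCCCCCCCCCCCCC
256 260 CCCCCCCCCCCC5555322234554455CCCCCCCCCCCCCCCCC
260 260 CCCCCCCCCCCC6544455555445555CCCCCCCCCCCCCCCCC
264 260 CCCCCCCCCC66555555544455555567CCCCCCCCCCCCCCC
268 260 CCCCCCCC675687555555555555555555777CCCCCCCCCC
272 260 CCCCCCC756888765555555555555577777555777CCCCC
276 260 CCCCC7568888876555555555555556788877777655677
280 260 CCC756788888887655555555555555557777877787765
284 260 775678888778888755555555555555677655677777777
288 260 667888888876556765555555555555678777776556778
292 260 777878888888778765555555555555556778877777755
296 260 777777756778887655555555555555567765677878888
300 260 787887887765554334555555555555545554543345656
304 260 775567878787543333455555555554433333333333322
308 260 888876567777777744455555555444333222333333333
312 260 788778887655777777543434444533333333322233333
316 260 556788877777755677776444444333333333333333333
0 [306.56068867 254.02407823]
5 [299.9056064  250.69051671]
10 [293.43431607 247.91166219]
15 [287.20996716 245.70133069]
[ 0.18926273 -1.03901623 -0.26447242] [0.47513411 0.20871704 0.24766805]
```

The float stands free with its top foot at about (297,249). I'll confirm it is still, then hand in.

>>> servo_tool(steps=[{"translation": [0, 0, -5], "spin": 0}, {"translation": [0, 0, 0], "spin": 0}, {"translation": [0, 0, 0], "spin": 0}, {"translation": [0, 0, 0], "spin": 0}, {"translation": [0, 0, 0], "spin": 0}])

```text
clock: 38.62
tool_pos: [0.4756, 0.2088, 0.2536]
ee_rot: [-0.0, 0.804, 0.595, -0.0]
wrist_force: [-0.8, -0.2, -0.2]
width: 0.0769
finger_force: 0.0
```

```bash
python3 edge.py 2>/dev/null; python3 dump.py|sed -n 3,6p; python3 -c "
from h import *
print(order.sign_off())"
```

```text
L slope 0.119 at270,294 [287.2 290. ]
R slope 0.249 at270,294 [318. 324.]
38.7667 0.0 0.07706634749273152
244 260 CCCCCCCCCCCCCCCC10000013CCC433333CCCCCCCCCCCC
248 260 CCCCCCCCCCCCCC3000000002555CCCCCCCCCCCCCCCCCC
252 260 CCCCCCCCCCCCC75100000014554CCCCCCCCCCCCCCCCCC
256 260 CCCCCCCCCCCC5555322234554455CCCCCCCCCCCCCCCCC
the job is handed in; nothing more can be done
None
```

The float stood heavy end down on the drying board by itself, flush with the plate and still in the last side-camera images, when I handed the job in at about 39 s; my first placing toppled, so this was a regrasp, and no verdict came back.

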